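# Cover the sanitising box and hold the spatula blade inside it

### The job

Fit the slotted cover plate over the two locating pins of the clear-walled sanitising box so that it lies flush on the rim and leave it there, with its slot at the end away from the robot. Then take the spatula by its handle, feed the blade at a slant through the slot until the whole blade is inside under the cover, and finish while still holding it there, touching neither the box nor the cover. Leave the other things on the table where they are.

Things in the scene. Friction and masses are not known exactly. Their poses are not given: they have to be found in the camera images.
- box: Sanitising box, fixed, open on top: 220 mm long (its x, roughly away from the robot), 160 wide (y), rim 123 high. Clear walls 8 mm thick, 22 mm square steel corner posts, floor 8 mm thick: 115 mm deep inside, less than the blade's length. Two white tubes, 12 mm thick, lie inside along the long walls, 60 mm left and right of the middle, tops 28 mm above the table. Origin: centre of underside.
- rim (a point): Middle of the box's open top, at rim height (123 mm above the table), axes as the box. The cover's underside lies at this height when flush.
- pin_near (a point): Foot, at rim height, of the locating pin on the box's corner post nearer the robot, at x -97, y +67 mm from the rim's middle. Each pin is 8 mm thick, stands 18 mm above the rim, and its top 6 mm taper to about 2 mm.
- pin_far (a point): Foot of the other locating pin, on the diagonally opposite corner post, at x +97, y -67 mm from the rim's middle. Same size.
- cover: Loose aluminium cover plate, 220 mm (x) x 160 (y) x 6, about 0.4 kg, flat on the table to one side of the box. It has a rectangular slot, two 12 mm pin holes in diagonally opposite corners and a black upright grip bar. Origin: centre of its underside; x points to the end with the slot, and along the box's x when fitted.
- cover_grip (a point): Grasp point on the cover's grip bar, 36 mm above the plate's underside, 20 mm behind the plate's centre (x -20). The bar is 16 mm thick (along the plate's x), 90 mm long (along y) and rises 46 mm above the plate's top (52 mm above its underside).
- hole_near (a point): Underside centre of the cover's hole that goes over pin_near (x -97, y +67 mm in the cover).
- hole_far (a point): Underside centre of the cover's hole that goes over pin_far (x +97, y -67 mm in the cover).
- slot (a point): Centre of the cover's slot, at the plate's top face: x +47.5 mm, y 0 in the cover. The slot goes right through, 65 mm along x and 56 mm along y.
- spatula: Loose spatula, about 0.16 kg, flat on the table on the other side of the box, blade roughly towards the robot. 270 mm long; along its x: steel blade -135 to +5 mm, 36 wide, 5 thick; neck to +25, 14 wide, 10 thick; black handle to +135, 24 wide, 28 thick; all flush on the underside. Origin: middle of its length, on the underside; x from blade to handle, z up.
- spatula_grip (a point): Centre of the spatula's handle: x +80, z +14 mm in the spatula, axes as the spatula; 75 mm from the blade's root, 215 mm from its tip.
- blade_root (a point): Where blade and neck meet: x +5, z +2.5 mm in the spatula. The blade is wholly inside when this is below the cover.
- blade_tip (a point): Tip of the blade: x -135, z +2.5 mm in the spatula.
- jar: Bystander, to be left alone: small lidded glass jar, 64 mm across, 85 mm tall. Origin: centre of its underside.
- mug: Bystander, to be left alone: white mug, 76 mm across, 85 mm tall. Origin: centre of its underside.
- tin: Bystander, to be left alone: open dark steel loaf tin, 100 x 170 x 65 mm. Origin: centre of its underside.
- scraper: Bystander, to be left alone: bench scraper lying flat, 113 x 140 mm, 22 mm tall at its wooden grip. Origin: centre of its underside.
- bun: Bystander, to be left alone: round bread bun, 100 mm across, 51 mm tall. Origin: centre of its underside.

How it is judged:
By the outcome, as a careful person would: the job done as asked, in the order asked, and still so for the second after the job is handed in, while the arm keeps its last pose, push and grip.
It also fails if it takes over 72 s, if anything falls off the work surface, if the arm or the gripper's body presses on something with over 40 N, if the wrist force passes 120 N, or if a joint passes its speed limit or range.

### The arm

A 7-joint arm with a two-finger parallel gripper is mounted at the origin on the work surface. World frame = base frame: x ahead of the robot, y to its left, z up, the work surface at z = 0. Lengths are in mm, angles in rad, forces in N, time in s.
With the tool pointing down it reaches from about 400 to 850 mm from the base axis. Payload 10.4 kg.
Tool frame: the origin (TCP) lies on the centre line of the jaws, within the pads' length; the fingertips stand 19 mm ahead of it and the grasp point (between the pads) is the TCP (bot.nose_length is the distance from the TCP to the fingertips, in mm); z points along the fingers, x is the direction in which the jaws open and shut, and the axes are right-handed (so a half turn about z gives the same grasp; the last joint's range is limited). The gripper opens to 85 mm and grips with 20 to 120 N. Pads are 22 mm wide; open, the fingers measure 114 mm over their backs; the gripper's body (76 mm by 85 mm) begins 54 mm behind the grasp point. The pads swing forward as they close: fully open they stand 13 mm farther back than shut.
Start: joints at [1.281, 0.332, -0.065, 1.46, 0.022, 1.35, -0.088], TCP at [164.799, -602.902, 250.338] pointing down, gripper open.
Joint ranges: [-2.6, 2.6], [-0.5, 2.12], [-1.47, 1.34], [0.16, 2.42], [-1.27, 4.41], [0.06, 2.06], [-2.6, 2.6]. Speed limits (rad/s): [2.22, 2.22, 2.79, 2.79, 3.14, 3.14, 3.14].

### API

Orientations are given as a unit quaternion [w, x, y, z].
In Python, from station import bot, cams gives the robot as it stands. The module is installed in compiled form; this text tells all that it offers.
- The arm moves only by the tool servo_tool, never from a script. Its argument "commands" is a list that holds one entry, the list of rows, each a list of 7 numbers: the turn, a rotation vector about the world's x, y, z in degrees, then the shift along the world's x, y, z in cm, then the opening, from 0 (shut) to 1 (fully open). A call has 1 to 5 rows; each row is the pose to reach, as a shift and turn from the pose commanded when the call began; what a row does not reach only later rows make up. A row lasts 1/8 s, in which the tool goes at most 62.5 mm and 10.7 degrees, less where a joint would pass 70% of its speed; a pose out of reach is approached as far as the arm can. A call with a gripper value outside its range is refused whole. The fingers move at their own pace and stop on an object; "squeeze" is the grip in N (left out, the last holds). Time passes only in rows, so rows that repeat a pose let the fingers close. It gives the time, the measured TCP pose, the force and the opening at its end, in the units of the state.
- bot.state(): the state, without advancing time (a new reading comes with each control period).
- cams.grab_frame(name): name is "scene" or "top" or "wrist"; returns (picture, depth): 480x640x3 uint8, red, green, blue; 480x640 float32, mm along the optical axis (not along the pixel's ray), 0 where there is no reading.
- cams.camera_info(name): a dict with "fx", "fy", "cx", "cy" (pixels), "R" (3x3) and "t" (3): a world point X has camera coordinates R X + t. Camera axes: x right, y down, z forward; pixel columns grow to the right and rows downward; lengths in mm; the calibration is good to about 2 mm. A picture is of the moment at which its call begins: read the wrist's pose just before it. camera_info takes no time and is no camera call; for the wrist camera it gives the pose at the moment of the call.
- bot.close_job(): hands the job in, once; it reports no verdict.
The state is a dict: "t": time; "qpos": joint angles; "joint_velocities": joint speeds; "joint_torque": joint torques, N m; "tcp_pos": TCP position; "orientation": TCP orientation; "force": force on the tool from outside, world axes, zero at the start; "wrist_torque": the same for the moment, N m; "gripper_width": finger opening in mm.
Only numpy, scipy, OpenCV 4.12 (cv2) and the standard library are available. Lean on these libraries where they do the work, as an engineer would, in place of code of your own. Each camera call takes 0.05 s, during which the arm holds its last target.

## Working session

There is one attempt and no reset: what is moved stays moved. The work goes in short steps, Python scripts to look and compute and a tool call to move; the robot and the scene stay as the last step left them, time stands still between calls to the robot, and variables do not carry over. Pictures are saved under pics/ and viewed, and the job is handed in when it is done.

Besides the shell and the picture viewer there is one more tool, called after "Request:" by a JSON object that holds its "name" and its "arguments". servo_tool: Moves the arm, as the interface text tells. Its arguments: {"type":"object","properties":{"commands":{"type":"array"},"squeeze":{"type":"number"}},"required":["commands"]}

```bash
mkdir -p pics; ls; python3 - <<'E'
from station import bot,cams
import cv2,numpy as np
print(bot.state(), bot.nose_length)
for n in ["scene","top","wrist"]:
    i=cams.camera_info(n); print(n,i)
    p,d=cams.grab_frame(n); cv2.imwrite(f"pics/{n}0.png",p[:,:,::-1]); np.savez(f"{n}0.npz",p=p,d=d,R=i["R"],t=i["t"],K=[i["fx"],i["fy"],i["cx"],i["cy"]])
E
```

```text
pics
{'t': 0.0, 'qpos': array([ 1.28139403,  0.3328486 , -0.06469105,  1.46093969,  0.0215767 ,
        1.3498806 , -0.08849305]), 'joint_velocities': array([ 4.57318413e-04, -6.52692455e-04, -3.74447193e-04,  1.35625027e-04,
        1.39225641e-03,  6.86181930e-05, -1.63193936e-04]), 'joint_torque': array([ 5.63576250e-04, -6.25463891e+01,  4.96235909e-02, -3.91597724e+01,
        1.63177057e-02,  1.00138938e-02,  3.35552625e-05]), 'tcp_pos': array([ 164.6883713 , -602.55709736,  249.53118257]), 'orientation': array([-4.01485332e-04,  7.94877801e-01, -6.06769153e-01, -5.62353908e-04]), 'force': array([-0.40450479, -0.99046926,  1.17408591]), 'wrist_torque': array([ 0.02399203, -0.04096285,  0.02884527]), 'gripper_width': 85.44072699223058} 19.0
scene {'fx': 444.7143936776217, 'fy': 444.7143936776217, 'cx': 313.11584167126205, 'cy': 241.2269158901608, 'R': array([[-0.13927197,  0.99023352,  0.00639552],
       [ 0.539603  ,  0.08130498, -0.83798455],
       [-0.83032037, -0.11325671, -0.54565648]]), 't': array([  58.13998033, -206.91821118, 1562.99690043])}
top {'fx': 445.24172219393955, 'fy': 445.24172219393955, 'cx': 312.88908457548706, 'cy': 235.84802950253393, 'R': array([[ 2.20810797e-02, -9.99754330e-01,  1.92509303e-03],
       [-9.95439731e-01, -2.21644429e-02, -9.27818947e-02],
       [ 9.28017696e-02,  1.32410318e-04, -9.95684596e-01]]), 't': array([ -18.18532787,  546.10462135, 1237.87487847])}
wrist {'fx': 359.33439091424486, 'fy': 359.33439091424486, 'cx': 319.5014238410433, 'cy': 233.41131025153223, 'R': array([[ 0.26284807, -0.96483542, -0.0018734 ],
       [-0.92698212, -0.25307337,  0.27687184],
       [-0.26760986, -0.07103862, -0.96090503]]), 't': array([-624.05750959,  -36.20442297,  380.54319945])}
```

View pics/top0.png

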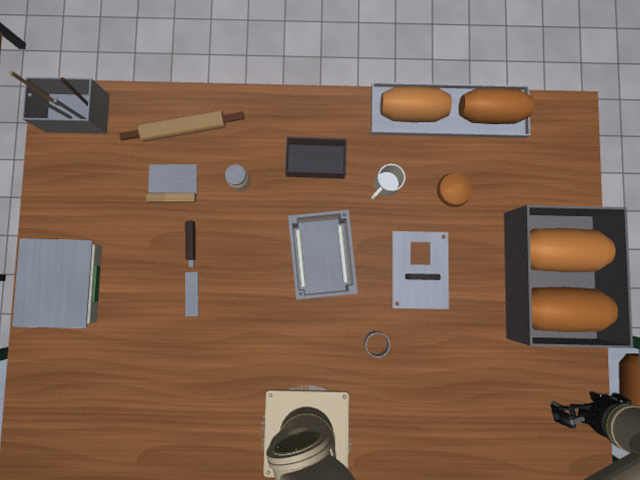

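View pics/scene0.png

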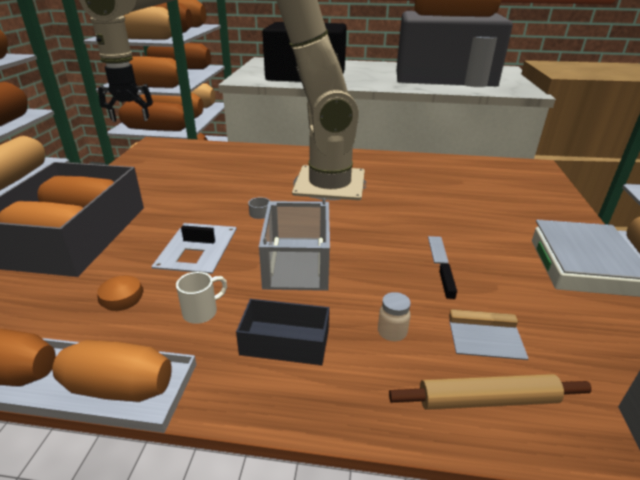

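View pics/wrist0.png

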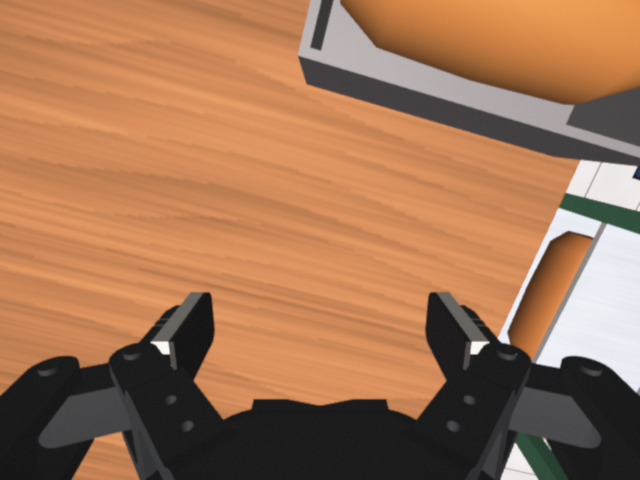

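The top view shows the cover at about (420,270), already slot-end away. The box is at (322,254) and slightly rotated, and the spatula is at (191,268). The mug at (390,178) stands clear of the path. Next I'll measure these coarsely.

```bash
cat > h.py <<'E'
import numpy as np,cv2
class V:
    def __init__(s,f):
        z=np.load(f); s.p=z['p'];s.d=z['d'];s.R=z['R'];s.t=z['t'];s.fx,s.fy,s.cx,s.cy=z['K']
        s.C=-s.R.T@s.t
    def ray(s,u,v): return s.R.T@np.array([(u-s.cx)/s.fx,(v-s.cy)/s.fy,1.])
    def plane(s,u,v,z):
        r=s.ray(u,v); return s.C+r*(z-s.C[2])/r[2]
    def proj(s,X):
        c=s.R@np.asarray(X,float)+s.t; return np.array([s.fx*c[0]/c[2]+s.cx,s.fy*c[1]/c[2]+s.cy])
    def dep(s,u,v):
        d=s.d[int(round(v)),int(round(u))]; return s.C+s.ray(u,v)*d
    def cloud(s):
        v,u=np.mgrid[:480,:640]; d=s.d
        c=np.stack([(u-s.cx)/s.fx*d,(v-s.cy)/s.fy*d,d],-1)-s.t
        return c@s.R
def grab(n,tag,cut=None):
    from station import bot,cams
    st=bot.state(); i=cams.camera_info(n); p,d=cams.grab_frame(n)
    cv2.imwrite(f"pics/{tag}.png",p[:,:,::-1]); np.savez(f"{tag}.npz",p=p,d=d,R=i["R"],t=i["t"],K=[i["fx"],i["fy"],i["cx"],i["cy"]])
    return V(f"{tag}.npz"),st
E
python3 - <<'E'
from h import *
v=V('top0.npz'); X=v.cloud(); z=X[...,2]
g=cv2.cvtColor(v.p,cv2.COLOR_RGB2HSV)
def comp(m,x0,y0,x1,y1,name,h,amin=15):
    mm=np.zeros_like(m,np.uint8); mm[y0:y1,x0:x1]=m[y0:y1,x0:x1]
    c,_=cv2.findContours(mm,cv2.RETR_CCOMP,cv2.CHAIN_APPROX_NONE)
    for k in c:
        if cv2.contourArea(k)<amin: continue
        (cx,cy),s,a=cv2.minAreaRect(k)
        b=cv2.boxPoints(((cx,cy),s,a)); P=np.array([v.plane(*q,h)[:2] for q in b]);
        print(name,np.round([cx,cy],1),'world',np.round(v.plane(cx,cy,h)[:2],1),'sides',np.round([np.linalg.norm(P[0]-P[1]),np.linalg.norm(P[1]-P[2])],1),'corners',np.round(P).tolist())
grey=(g[...,1]<70)
comp(grey&(g[...,2]>110),385,222,458,315,'cover',6)
comp(g[...,2]<70,385,222,458,315,'grip',52)
comp(~grey,385,222,458,315,'slot/holes',6,4)
comp(g[...,2]<70,170,210,215,330,'handle',28)
comp(grey&(g[...,2]>90),170,210,215,330,'blade',5)
comp(z>100,270,195,370,310,'rim',123)
for n,u,w in [('grip',423,276),('handle',190,240),('blade',191,295),('plate',410,300)]: print(n,v.dep(u,w).round(1))
cv2.imwrite('pics/topz.png',cv2.resize(v.p[190:330,170:470,::-1],None,fx=2.6,fy=2.6,interpolation=cv2.INTER_CUBIC))
E
```

```text
cover [420. 270.] world [ 456.9 -314.7] sides [161.7 222.7] corners [[567.0, -234.0], [571.0, -396.0], [348.0, -394.0], [345.0, -235.0]]
cover [422.5 276.5] world [ 438.5 -321.9] sides [105.9  19.9] corners [[447.0, -269.0], [450.0, -375.0], [430.0, -375.0], [427.0, -269.0]]
cover [420. 253.] world [ 505.6 -314.7] sides [57.6 69. ] corners [[540.0, -286.0], [541.0, -344.0], [472.0, -343.0], [471.0, -286.0]]
grip [422.5 276.3] world [ 438.7 -310.5] sides [12.6 91.4] corners [[433.0, -265.0], [446.0, -265.0], [444.0, -356.0], [432.0, -356.0]]
slot/holes [396.8 303.3] world [ 361.1 -248.6] sides [6.1 7.9] corners [[362.0, -244.0], [366.0, -248.0], [361.0, -254.0], [356.0, -249.0]]
slot/holes [420. 253.] world [ 505.6 -314.7] sides [51.8 63.3] corners [[537.0, -289.0], [538.0, -341.0], [475.0, -341.0], [473.0, -289.0]]
slot/holes [421. 268.] world [ 462.6 -317.6] sides [208.2 263. ] corners [[593.0, -214.0], [598.0, -422.0], [335.0, -420.0], [330.0, -215.0]]
slot/holes [420. 270.] world [ 456.9 -314.7] sides [228.3 167.5] corners [[342.0, -232.0], [570.0, -231.0], [574.0, -398.0], [345.0, -397.0]]
handle [190. 240.] world [526.6 341. ] sides [ 22.7 107.9] corners [[580.0, 355.0], [581.0, 332.0], [473.0, 327.0], [473.0, 350.0]]
blade [191.5 294. ] world [374.3 335.8] sides [ 37.2 124.3] corners [[436.0, 357.0], [437.0, 320.0], [313.0, 314.0], [312.0, 351.0]]
blade [190.5 263. ] world [462.3 342.8] sides [14.3 17.2] corners [[471.0, 350.0], [471.0, 336.0], [454.0, 335.0], [454.0, 350.0]]
rim [322.3 253.7] world [491.  -31.7] sides [164.7 220. ] corners [[591.0, 63.0], [611.0, -100.0], [393.0, -125.0], [373.0, 36.0]]
rim [321.7 254.1] world [490.1 -30.1] sides [148.1 205.4] corners [[584.0, 56.0], [602.0, -91.0], [398.0, -115.0], [380.0, 30.0]]
grip [ 439.6 -311.8   52.4]
handle [526.3 340.   31.9]
blade [371.5 337.    5.2]
plate [ 371.3 -285.6    8.8]
```

View pics/topz.png

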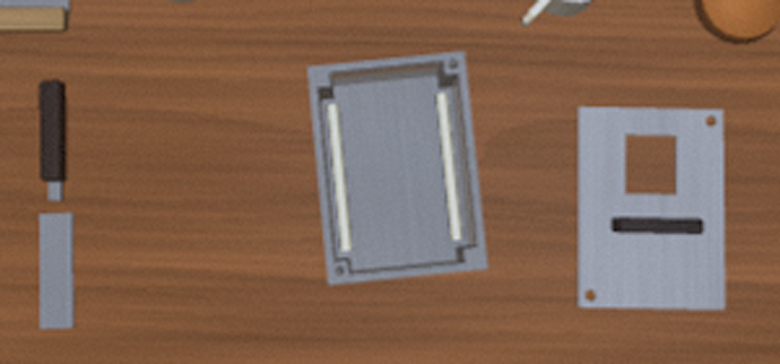

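```bash
python3 - <<'E'
from h import *
from scipy.spatial.transform import Rotation as Ro
v=V('wrist0.npz'); q=np.array([-4.01485332e-04,  7.94877801e-01, -6.06769153e-01, -5.62353908e-04]);T=Ro.from_quat(q[[1,2,3,0]]).as_matrix()
p=np.array([ 164.688, -602.557,  249.531])
print('cam in tool',T.T@(v.C-p)); print('R_cam in tool\n',v.R@T); print('tool x',T[:,0])
E
```

```text
cam in tool [-1.06867154e-02 -7.00513043e+01 -1.24992950e+02]
R_cam in tool
 [[ 9.99999523e-01  8.43196158e-04  4.92213657e-04]
 [-6.73984685e-04  9.60919041e-01 -2.76828725e-01]
 [-7.06398392e-04  2.76828261e-01  9.60919151e-01]]
tool x [ 0.26366176 -0.96461421 -0.00138122]
```

```bash
python3 - <<'E'
from h import *
v=V('top0.npz'); X=v.cloud()
m=X[200:350,500:575].reshape(-1,3); print('crate',m[:,2].max(), m[m[:,2]>30].min(0))
for n,(a,b,c,d) in dict(mug=(165,205,370,408),jar=(162,192,222,250),tin=(135,180,285,348),box=(208,300,285,360)).items():
    m=X[a:b,c:d].reshape(-1,3); m=m[m[:,2]>20]; print(n,m.max(0).round(),m.min(0).round())
E
```

```text
crate 1283.2365777658397 [ 270.13617464 -744.63947829   30.04458227]
mug [ 744.   -6. 1283.] [ 429. -252.   20.]
jar [ 734.  240. 1283.] [429.  -6.  21.]
tin [ 823.   78. 1283.] [429. -93.  20.]
box [ 610.   61. 1283.] [ 375. -121.   20.]
```

Request:
{"name": "servo_tool", "arguments": {"commands": [[[0,0,10,3,5,2,1],[0,0,20,6,11,2,1],[0,0,30,10,16,2,1],[0,0,40,15,22,2,1],[0,0,50,20,28,2,1]]]}}

```text
t: 0.78
tcp_pos: [341.8, -349.7, 270.4]
orientation: [0.0, 0.977, -0.211, 0.0]
force: [0.8, -1.2, 0.7]
gripper_width: 85.3
```

Request:
{"name": "servo_tool", "arguments": {"commands": [[[0,0,10,4,0.4,0,1],[0,0,20,8,0.8,0,1],[0,0,24.7,9,0.8,0,1],[0,0,24.7,9,0.8,0,1],[0,0,24.7,9,0.8,0,1]]]}}

```text
t: 1.4
tcp_pos: [430.2, -343.8, 270.2]
orientation: [-0.0, 1.0, -0.002, -0.0]
force: [-0.9, -0.4, 0.5]
gripper_width: 85.3
```

```bash
python3 - <<'E'
from h import *
v,st=grab('wrist','w1'); print(st['t'],st['tcp_pos'],st['orientation'],st['joint_velocities'].round(3),st['qpos'].round(2),st['force'])
E
```

```text
1.4 [ 430.23296346 -343.81777537  270.21707159] [-1.98558918e-05  9.99998841e-01 -1.50742485e-03 -2.13233312e-04] [ 0.006 -0.007  0.003  0.004  0.001 -0.001  0.005] [ 0.97  0.19 -0.43  1.61  0.08  1.36  0.53] [-0.85172237 -0.36495408  0.47430275]
```

View pics/w1.png

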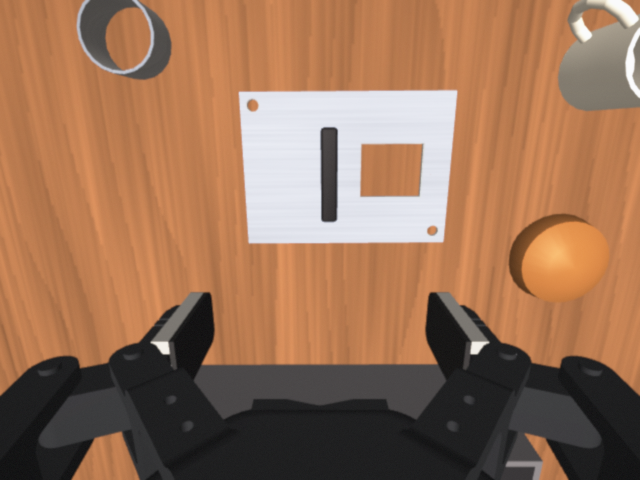

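The wrist view shows the whole cover, with holes at (252,105) and (432,230), the slot centred near (392,170), and the bar at (329,174). I'll measure those points now.

```bash
cat > mc.py <<'E'
from h import *
def cover(v,h=6.0,box=(225,80,470,255)):
    g=cv2.cvtColor(v.p,cv2.COLOR_RGB2HSV); x0,y0,x1,y1=box
    m=np.zeros((480,640),np.uint8); m[y0:y1,x0:x1]=((g[...,1]>100)&(g[...,2]>70))[y0:y1,x0:x1]
    out=[]
    c,_=cv2.findContours(m,cv2.RETR_LIST,cv2.CHAIN_APPROX_NONE)
    n,l,s,ce=cv2.connectedComponentsWithStats(m)
    for i in range(1,n):
        a=s[i,4]
        if a<15: continue
        print(i,s[i],ce[i].round(2),v.plane(*ce[i],h).round(1))
if __name__=='__main__':
    import sys
    v=V('w1.npz'); cover(v)
    g=cv2.cvtColor(v.p,cv2.COLOR_RGB2HSV)
    m=np.zeros((480,640),np.uint8); m[80:255,225:470]=((g[...,1]<90)&(g[...,2]>120))[80:255,225:470]
    c,_=cv2.findContours(m,cv2.RETR_EXTERNAL,cv2.CHAIN_APPROX_NONE); k=max(c,key=cv2.contourArea)
    ap=cv2.approxPolyDP(k,8,True)[:,0]; P=np.array([v.plane(*q,6)[:2] for q in ap]); print(ap.tolist(),P.round(1).tolist(),P.mean(0))
    m=np.zeros((480,640),np.uint8); m[110:235,300:350]=(g[...,2]<90)[110:235,300:350]
    # bar top via depth-range
    Z=v.cloud()[...,2]; mb=(m>0)&(Z>46); ys,xs=np.nonzero(mb); P=np.array([v.plane(a,b,52)[:2] for a,b in zip(xs,ys)])
    print('bar',P.mean(0),P.min(0),P.max(0)); d=np.polyfit(P[:,1],P[:,0],1); print('bar yaw deg',-np.degrees(np.arctan(d[0])))
E
python3 mc.py
```

```text
1 [  225    80   245   175 10986] [348.15 172.76] [ 460.7 -317.7    6. ]
2 [248 100  10  11  84] [252.46 105.08] [ 361.6 -248.7    6. ]
3 [ 361  144   61   52 2999] [390.36 169.65] [ 505.8 -314.6    6. ]
4 [428 226   8   8  51] [431.61 229.78] [ 555.6 -381.7    6. ]
[[238, 92], [249, 243], [443, 241], [456, 90]] [[347.7, -236.2], [349.5, -396.5], [569.5, -394.9], [568.1, -235.2]] [ 458.71564471 -315.69043794]
bar [ 438.7548619  -313.41630463] [ 431.39519475 -358.56416733] [ 445.83882636 -271.744657  ]
bar yaw deg 0.26034858439880737
```

Request:
{"name": "servo_tool", "arguments": {"commands": [[[0,0,2,0.6,5,3,1],[0,0,4,1.5,11,6,1],[0,0,7,2.5,17,9,1],[0,0,7,3.6,23,11.7,1],[0,0,7,3.6,28.1,11.7,1]]]}}

```text
t: 2.08
tcp_pos: [467.0, -63.3, 388.9]
orientation: [0.001, 0.998, 0.06, 0.001]
force: [1.7, -0.2, 0.4]
gripper_width: 85.3
```

Request:
{"name": "servo_tool", "arguments": {"commands": [[[0,0,0,0,0,0,1]]]}}

```text
t: 2.2
tcp_pos: [466.9, -59.7, 388.5]
orientation: [0.001, 0.998, 0.064, 0.001]
force: [-0.0, -2.0, -0.2]
gripper_width: 85.3
```

```bash
python3 - <<'E'
from h import *
v,st=grab('wrist','w2'); print(st['t'],st['tcp_pos'],st['orientation'],st['joint_velocities'].round(3),st['qpos'].round(2),st['force'])
E
```

```text
2.2 [466.89659783 -59.65986835 388.54235682] [6.10235899e-04 9.97945205e-01 6.40579090e-02 1.25704656e-03] [ 0.044  0.031  0.09   0.008  0.04  -0.009  0.052] [ 0.73 -0.02 -0.67  1.58 -0.01  1.58  0.18] [-0.01998978 -2.0491999  -0.16331699]
```

View pics/w2.png

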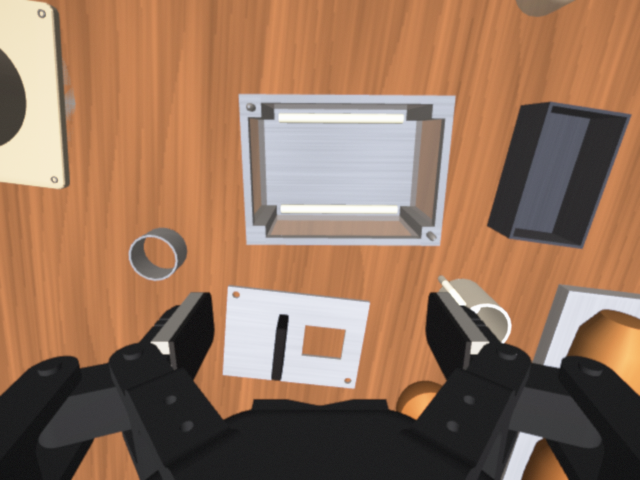

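```bash
python3 - <<'E'
from h import *
v,st=grab('wrist','w3'); v,st=grab('wrist','w3'); print(st['t'],st['tcp_pos'],st['joint_velocities'].round(3))
X=v.cloud(); Z=X[...,2]
m=np.zeros((480,640),np.uint8); m[80:262,225:470]=(Z>110)[80:262,225:470]
c,_=cv2.findContours(m,cv2.RETR_EXTERNAL,cv2.CHAIN_APPROX_NONE); k=max(c,key=cv2.contourArea)
ap=cv2.approxPolyDP(k,8,True)[:,0]; P=np.array([v.plane(*q,123)[:2] for q in ap]); print(ap.tolist(),P.round(1).tolist(),P.mean(0))
r=cv2.minAreaRect(np.array([v.plane(*q,123)[:2] for q in k[:,0]],np.float32)); print(r)
a=cv2.resize(v.p[90:130,230:280,::-1],None,fx=7,fy=7,interpolation=cv2.INTER_CUBIC); b=cv2.resize(v.p[215:255,405:455,::-1],None,fx=7,fy=7,interpolation=cv2.INTER_CUBIC)
cv2.imwrite('pics/pins.png',np.hstack([a,b]))
print(np.round(Z[98:116,243:262]-123).astype(int)); print(np.round(Z[226:246,422:442]-123).astype(int))
E
```

```text
2.3 [466.53066922 -64.81985069 387.31175708] [ 0.02   0.017  0.031  0.002  0.004 -0.001  0.005]
[[239, 89], [248, 240], [442, 240], [457, 89]] [[372.4, 34.4], [391.8, -124.0], [610.1, -97.6], [591.0, 60.9]] [491.3355023  -31.55815151]
((490.69061279296875, -31.159378051757812), (221.50460815429688, 160.54098510742188), 6.894259929656982)
[[  0   1   1   1   1  14  15  15  13   2   1   1   1   1   3   1   2   2
    1]
 [  2   1   0   0  15  15  18  17  17  14  13   2   1   1   0   2  -1   2
    0]
 [  1   1 389   2  16  19  20  18  17  15  15  10   2   1   1   0   2   1
    1]
 [  1   0   0  14  17  21  19  19  18  16  14  12   6   1   0   2   1   1
    1]
 [  2   2   1  13  17  18  20  19  16  15  14  13   7   1   0   1   2   2
    1]
 [  1   1   1   2  17  18  18  19  17  16  16  12   7   1   2   0   1   1
    1]
 [  1   2   2   1  13  17  18  16  16  15  15  11   6   1   0   2 389   2
    1]
 [  2   1   2  -2   1  14  14  16  16  14  11   8   4   2   1   2   2   1
    1]
 [  2   2   0   3   0   1   2  10  11   9   8   4   0   0   2   1   2   0
    1]
 [  2   2   1   1   0   2   3  
[... 2099 characters left out ...]
0    0    1    1    1    1    1    1
     1    2    0    1    2    1]
 [   1    2    0    2    0    3    1    2    1    2    1    1    2    0
     2    2    2    1    1    1]
 [-121 -122 -121 -122 -121 -121 -122 -123 -122 -122 -122 -121 -120 -122
  -123 -121 -121 -120 -121 -122]
 [-123 -122 -122 -124 -122 -122 -121 -121 -121 -122 -124 -121 -121 -124
  -122 -122 -123 -123 -121 -120]
 [-121 -120 -120 -123 -123 -122 -121 -120 -120 -121 -122 -121 -122 -124
  -121 -121 -123 -122 -121 -121]
 [-121 -124 -122 -122 -124 -120 -122 -123 -120 -122 -123 -121 -121 -123
  -122 -121 -121 -122 -122 -122]
 [-121 -122 -120 -122 -122 -120 -122 -121 -120 -122 -122 -124 -120 -122
  -121 -121 -122 -121 -122 -123]]
```

View pics/pins.png

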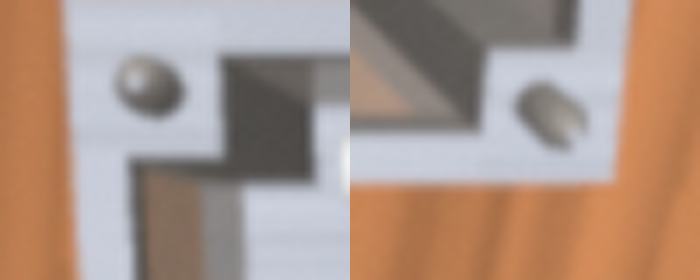

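```bash
python3 - <<'E'
from h import *
v=V('w3.npz'); X=v.cloud();Z=X[...,2]-124.2
for (r0,r1,c0,c1) in [(96,112,243,262),(224,238,422,442)]:
    for lo,hi,h in [(16.5,30,140),(5,30,None)]:
        m=(Z[r0:r1,c0:c1]>lo)&(Z[r0:r1,c0:c1]<hi); ys,xs=np.nonzero(m); u,w=xs.mean()+c0,ys.mean()+r0
        print(lo,u,w,v.plane(u,w,h or 132).round(1), X[r0:r1,c0:c1][m].mean(0).round(1))
# both edges fits: rim yaw
ce=np.array([491.0,-31.4])
for yaw in (6.9,):
    c,s=np.cos(np.radians(yaw)),np.sin(np.radians(yaw)); Rm=np.array([[c,-s],[s,c]])
    print('pins from rim',ce+Rm@[-97,67],ce+Rm@[97,-67])
E
```

```text
16.5 249.23076923076923 101.23076923076923 [386.7  23.2 140. ] [387.   23.1 141.8]
5 250.5 102.0 [386.4  23.  132. ] [387.6  22.8 138. ]
16.5 436.0 234.0 [595.6 -87.2 140. ] [594.9 -86.8 141.8]
5 434.05263157894734 231.56140350877192 [595.8 -86.7 132. ] [593.9 -85.4 137.2]
pins from rim [386.65336963  23.46146854] [595.34663037 -86.26146854]
```

Request:
{"name": "servo_tool", "arguments": {"commands": [[[0,0,-2,-1,-5,-1,1],[0,0,-4,-1.5,-11,-5,1],[0,0,-6.6,-2.2,-17,-10,1],[0,0,-6.6,-2.8,-22,-15,1],[0,0,-6.6,-2.8,-25,-20,1]]]}}

```text
t: 2.98
tcp_pos: [438.0, -301.1, 208.9]
orientation: [0.001, 1.0, 0.001, -0.0]
force: [0.9, -0.2, -0.9]
gripper_width: 85.3
```

Request:
{"name": "servo_tool", "arguments": {"commands": [[[0,0,0,0,0,-5,1],[0,0,0,0,0,-5,1],[0,0,0,0,0,-5,1]]]}}

```text
t: 3.35
tcp_pos: [440.3, -297.9, 162.2]
orientation: [0.0, 1.0, 0.003, 0.001]
force: [0.8, -0.5, 1.2]
gripper_width: 85.4
```

```bash
python3 - <<'E'
from station import bot
s=bot.state(); print(s['t'],s['tcp_pos'],s['orientation'],s['joint_velocities'].round(3))
E
```

```text
3.35 [ 440.30196039 -297.92468617  162.18505421] [4.93782084e-04 9.99995070e-01 3.01327372e-03 7.32248604e-04] [-0.005 -0.021 -0.01  -0.016  0.001 -0.005  0.   ]
```

Request:
{"name": "servo_tool", "arguments": {"commands": [[[0,0,0,-0.1,-1.0,-4,1],[0,0,0,-0.17,-1.73,-7,1],[0,0,0,-0.17,-1.73,-10,1],[0,0,0,-0.17,-1.73,-12.6,1],[0,0,0,-0.17,-1.73,-12.6,1]]]}}

```text
t: 3.98
tcp_pos: [438.5, -314.8, 35.2]
orientation: [0.0, 1.0, 0.003, 0.0]
force: [0.2, -0.0, 0.3]
gripper_width: 85.5
```

Request:
{"name": "servo_tool", "arguments": {"commands": [[[0,0,0,0,0,0,1]]]}}

```text
t: 4.1
tcp_pos: [439.5, -315.4, 36.7]
orientation: [0.001, 1.0, 0.003, 0.001]
force: [0.5, 0.5, -0.9]
gripper_width: 85.4
```

Well placed, so I'll close.

Request:
{"name": "servo_tool", "arguments": {"commands": [[[0,0,0,0,0,0,0.5],[0,0,0,0,0,0,0.1],[0,0,0,0,0,0,0],[0,0,0,0,0,0,0],[0,0,0,0,0,0,0]]], "squeeze": 90}}

```text
t: 4.72
tcp_pos: [438.4, -314.7, 34.8]
orientation: [0.0, 1.0, 0.003, 0.0]
force: [-1.1, 0.3, 4.8]
gripper_width: 15.2
```

Request:
{"name": "servo_tool", "arguments": {"commands": [[[0,0,0,0,0,0,0],[0,0,0,0,0,0,0],[0,0,0,0,0,0,0]]]}}

```text
t: 5.1
tcp_pos: [438.4, -314.7, 34.7]
orientation: [0.0, 1.0, 0.003, 0.0]
force: [-0.7, 1.4, 5.3]
gripper_width: 15.1
```

Request:
{"name": "servo_tool", "arguments": {"commands": [[[0,0,0,0,0,3,0],[0,0,0,0,0,7,0],[0,0,0,0,0,11,0],[0,0,0,0,0,15,0],[0,0,0,0,0,19,0]]]}}

```text
t: 5.72
tcp_pos: [437.3, -314.1, 224.6]
orientation: [-0.001, 1.0, 0.003, -0.001]
force: [0.3, 0.2, -3.8]
gripper_width: 15.0
```

Request:
{"name": "servo_tool", "arguments": {"commands": [[[0,0,1,0.3,3,0,0],[0,0,2,1,7,0,0],[0,0,3.5,1.6,11,0,0],[0,0,5,2.2,15,0,0],[0,0,6.6,2.8,19,0,0]]]}}

```text
t: 6.35
tcp_pos: [465.1, -122.2, 222.7]
orientation: [-0.0, 0.998, 0.062, -0.001]
force: [0.6, 0.1, -4.8]
gripper_width: 14.8
```

Request:
{"name": "servo_tool", "arguments": {"commands": [[[0,0,0,0.2,4,0,0],[0,0,0,0.4,7,0,0],[0,0,0,0.5,9.1,0,0],[0,0,0,0.5,9.1,0,0],[0,0,0,0.5,9.1,0,0]]]}}

```text
t: 6.98
tcp_pos: [470.4, -33.8, 223.4]
orientation: [-0.0, 0.998, 0.061, -0.001]
force: [-0.1, -0.1, -5.2]
gripper_width: 14.9
```

```bash
python3 - <<'E'
from h import *
v,st=grab('wrist','w4'); print(st['t'],st['tcp_pos'],st['orientation'],st['joint_velocities'].round(3),st['force'],st['gripper_width'])
v,st=grab('scene','s4')
E
```

```text
6.975 [470.35888592 -33.76162593 223.38527249] [-2.14074777e-05  9.98138718e-01  6.09785628e-02 -8.44589972e-04] [ 0.008  0.002  0.009 -0.009  0.     0.004 -0.   ] [-0.09145215 -0.13076294 -5.15991085] 14.878088450112891
```

View pics/w4.png

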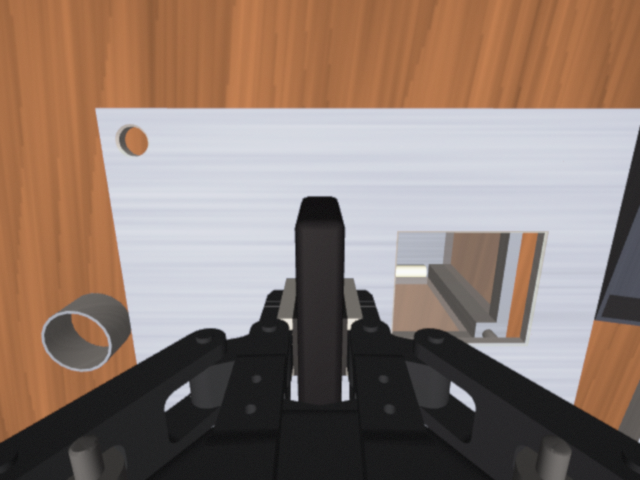

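View pics/s4.png

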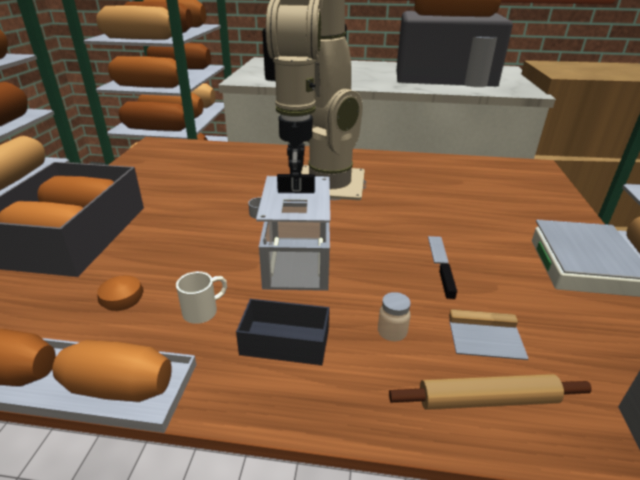

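```bash
cat > mp.py <<'E'
from h import *
import sys
def plate(v,zc):
    X=v.cloud(); Z=X[...,2]
    g=cv2.cvtColor(v.p,cv2.COLOR_RGB2HSV)
    m=(g[...,1]<60)&(g[...,2]>150)&(abs(Z-zc)<12); m[300:]=0
    P=X[m]; A=np.c_[P[:,:2]-P[:,:2].mean(0),np.ones(len(P))]; s=np.linalg.lstsq(A,P[:,2],rcond=None)[0]
    print('plane slope deg x,y',np.degrees(s[:2]).round(2),'z0',s[2].round(1),len(P))
    zt=s[2]
    # top edge (plate's +y edge)
    us=np.arange(140,620,10); E=[]
    for u in us:
        col=m[:,u]; r=np.nonzero(col)[0]
        if len(r)>20: E.append(v.plane(u,r[0]-.5,zt)[:2])
    E=np.array(E); k=np.polyfit(E[:,0],E[:,1],1); print('edge yaw',np.degrees(np.arctan(k[0])))
    return zt,m
if __name__=='__main__':
    v=V(sys.argv[1]+'.npz'); zt,m=plate(v,float(sys.argv[2]))
    a,b,c,d=115,170,105,165
    h=(~m[a:b,c:d]).astype(np.uint8); n,l,s,ce=cv2.connectedComponentsWithStats(h)
    for i in range(1,n):
        if 100<s[i,4]<2500: print('hole',s[i],v.plane(ce[i][0]+c,ce[i][1]+a,zt).round(1))
    cn,_=cv2.findContours(h,cv2.RETR_EXTERNAL,cv2.CHAIN_APPROX_NONE)
    for k in cn:
        if len(k)>25:
            W=np.array([v.plane(q[0]+c,q[1]+a,zt)[:2] for q in k[:,0]],np.float32); (x,y),r=cv2.minEnclosingCircle(W); print('circle at top',x,y,2*r)
    yaw=np.radians(6.95); R=np.array([[np.cos(yaw),-np.sin(yaw)],[np.sin(yaw),np.cos(yaw)]])
E
python3 mp.py w4 195
python3 - <<'E'
from h import *
v=V('w4.npz')
# slot corners contour
g=cv2.cvtColor(v.p,cv2.COLOR_RGB2HSV)
print(v.proj([386.6,23.2,141]),v.proj([595.6,-86.7,141]))
cv2.imwrite('pics/w4z.png',cv2.resize(v.p[225:355,385:560,::-1],None,fx=4,fy=4,interpolation=cv2.INTER_CUBIC))
E
```

```text
plane slope deg x,y [-0.16  0.04] z0 195.9 81397
edge yaw 6.773887518567887
hole [ 14  12  29  29 673] [386.   22.5 195.9]
circle at top 385.94293212890625 22.378679275512695 11.937304496765137
[183.52045188 136.85626811] [498.83185752 347.63820461]
```

View pics/w4z.png

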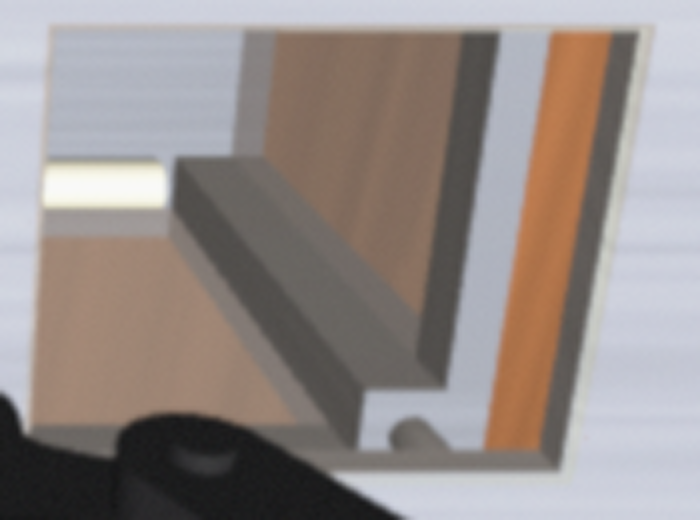

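Request:
{"name": "servo_tool", "arguments": {"commands": [[[0,0,0,0.07,0.08,-1.5,0],[0,0,0,0.07,0.08,-3,0],[0,0,0,0.07,0.08,-4.3,0],[0,0,0,0.07,0.08,-4.3,0]]]}}

```text
t: 7.58
tcp_pos: [471.0, -32.7, 179.9]
orientation: [-0.0, 0.998, 0.061, -0.001]
force: [-0.4, 1.0, -4.4]
gripper_width: 14.8
```

```bash
python3 - <<'E'
from h import *
v,st=grab('wrist','w5'); print(st['t'],st['tcp_pos'],st['orientation'],st['joint_velocities'].round(3),st['force'],st['gripper_width'])
a=cv2.resize(v.p[110:170,95:175,::-1],None,fx=7,fy=7,interpolation=cv2.INTER_CUBIC); cv2.imwrite('pics/w5z.png',a)
E
python3 mp.py w5 153
```

```text
7.575 [470.99394442 -32.7105168  179.92186261] [-4.41359171e-04  9.98139695e-01  6.09552476e-02 -1.18867109e-03] [ 0.001 -0.017 -0.002 -0.029 -0.006  0.018  0.006] [-0.41887027  1.01237034 -4.38581901] 14.79263201448036
plane slope deg x,y [-0.21  0.08] z0 152.5 81408
edge yaw 6.770533146172743
hole [ 14  11  29  30 645] [386.3  23.6 152.5]
circle at top 386.5681457519531 23.48766326904297 11.970858573913574
```

View pics/w5.png

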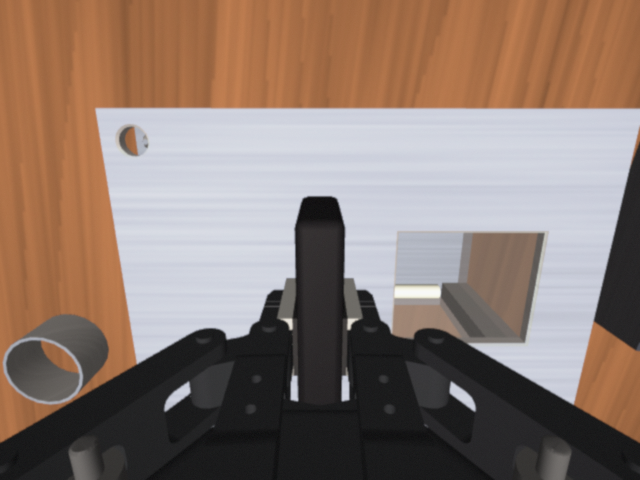

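View pics/w5z.png

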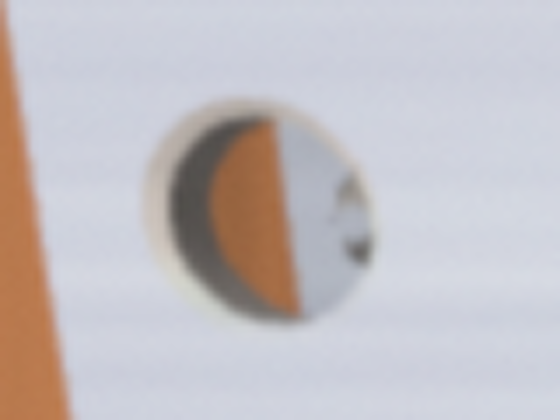

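```bash
python3 - <<'E'
from h import *
v=V('w5.npz'); print(v.plane(145.5,140.3,141), v.proj([386.6,23.2,141]), v.proj([386.6,23.2,123]))
E
```

```text
[386.26658218  23.4453248  141.        ] [146.26586269 140.96253006] [163.35413062 139.93421761]
```

Request:
{"name": "servo_tool", "arguments": {"commands": [[[0,0,0.1,0,-0.03,-0.5,0],[0,0,0.1,0,-0.03,-1.0,0],[0,0,0.1,0,-0.03,-1.0,0]]]}}

```text
t: 8.0
tcp_pos: [471.6, -33.0, 171.0]
orientation: [-0.0, 0.998, 0.062, -0.0]
force: [-1.0, -0.5, -4.9]
gripper_width: 15.0
```

Request:
{"name": "servo_tool", "arguments": {"commands": [[[0,0,0,0,0,-0.4,0],[0,0,0,0,0,-0.8,0],[0,0,0,0,0,-1.0,0]]]}}

```text
t: 8.38
tcp_pos: [471.7, -33.0, 161.0]
orientation: [-0.0, 0.998, 0.062, -0.0]
force: [0.7, 0.0, -4.1]
gripper_width: 15.0
```

```bash
python3 - <<'E'
from h import *
v,st=grab('wrist','w6'); print(st['t'],st['tcp_pos'],st['force'])
cv2.imwrite('pics/w6z.png',cv2.resize(v.p[110:170,95:175,::-1],None,fx=7,fy=7,interpolation=cv2.INTER_CUBIC))
E
python3 mp.py w6 134
```

```text
8.375 [471.69610607 -33.03009965 161.02679758] [ 0.69041979  0.02504721 -4.05354158]
plane slope deg x,y [-0.08  0.04] z0 133.5 81513
edge yaw 6.8741292818522455
hole [ 15  11  28  30 558] [387.3  23.2 133.5]
circle at top 387.24249267578125 23.271638870239258 12.03246021270752
```

View pics/w6z.png

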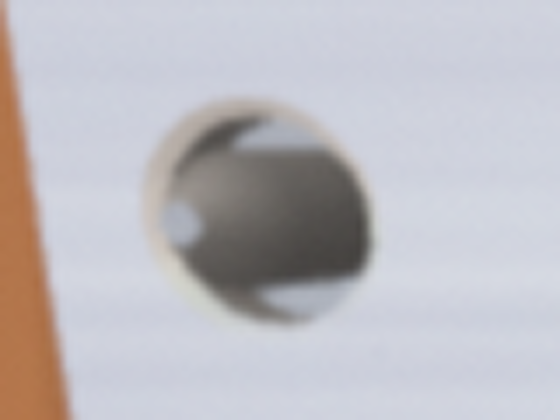

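The pin stands in the near hole and there is no contact force. I'll lower the rest of the way.

Request:
{"name": "servo_tool", "arguments": {"commands": [[[0,0,0,-0.03,0,-0.25,0],[0,0,0,-0.03,0,-0.4,0],[0,0,0,-0.03,0,-0.5,0],[0,0,0,-0.03,0,-0.5,0]]]}}

```text
t: 8.93
tcp_pos: [471.5, -33.0, 157.7]
orientation: [0.0, 0.998, 0.062, -0.0]
force: [-11.0, 0.9, 14.0]
gripper_width: 15.0
```

```bash
python3 - <<'E'
from h import *
v,st=grab('wrist','w7'); print(st['t'],st['tcp_pos'],st['force'],st['wrist_torque'])
E
python3 mp.py w7 129
```

```text
8.925 [471.50904555 -33.03303742 157.71360176] [-10.99860896   0.87372071  14.03744219] [0.14030621 1.9592014  0.03168899]
plane slope deg x,y [-0.    0.04] z0 130.3 81611
edge yaw 6.8877048554252
hole [  8  11  35  30 651] [386.2  23.  130.3]
circle at top 385.9017333984375 23.04694366455078 14.182780265808105
```

Request:
{"name": "servo_tool", "arguments": {"commands": [[[0,0,0,0,0,0.1,0],[0,0,0,0,0,0.1,0.25],[0,0,0,0,0,0.1,0.5],[0,0,0,0,0,0.1,0.7],[0,0,0,0,0,0.1,0.7]]]}}

```text
t: 9.6
tcp_pos: [471.6, -33.0, 157.4]
orientation: [-0.0, 0.998, 0.062, 0.0]
force: [-0.5, 1.1, 0.4]
gripper_width: 59.6
```

Request:
{"name": "servo_tool", "arguments": {"commands": [[[0,0,0,0,0,2,0.7],[0,0,0,0,0,5,0.7],[0,0,0,0,0,9,0.7],[0,0,0,0,0,14,0.7],[0,0,0,0,0,18,0.8]]]}}

```text
t: 10.22
tcp_pos: [471.6, -32.9, 339.4]
orientation: [0.0, 0.998, 0.062, 0.001]
force: [0.3, 0.3, 0.0]
gripper_width: 68.3
```

```bash
python3 - <<'E'
from h import *
v,st=grab('wrist','w8'); print(st['t'],st['tcp_pos'],st['force'],st['qpos'].round(2))
X=v.cloud()
E
```

```text
10.225 [471.59949123 -32.89633428 339.4169777 ] [0.27359104 0.26638904 0.04639637] [ 0.68 -0.01 -0.7   1.67 -0.01  1.48  0.11]
```

View pics/w8.png

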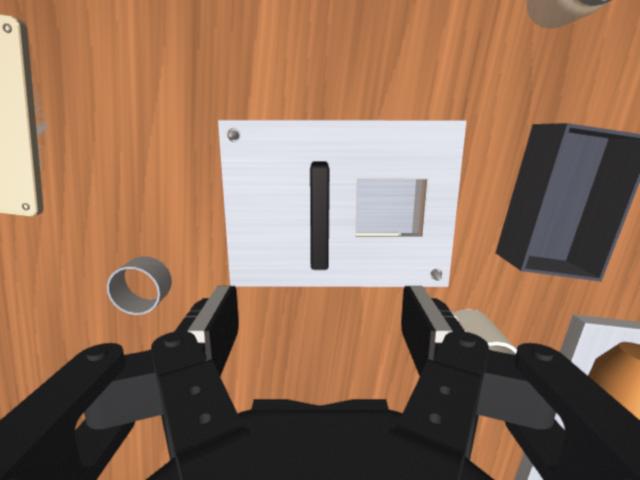

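Both pins, at (233,135) and (436,274), stand through their holes. I'll check that the plate is flush and measure the slot.

```bash
python3 - <<'E'
from h import *
v=V('w8.npz'); X=v.cloud(); Z=X[...,2]; g=cv2.cvtColor(v.p,cv2.COLOR_RGB2HSV)
m=(g[...,1]<60)&(g[...,2]>170)&(abs(Z-129)<6); m[290:]=0;m[:115]=0
P=X[m]; A=np.c_[P[:,:2]-P[:,:2].mean(0),np.ones(len(P))]; s=np.linalg.lstsq(A,P[:,2],rcond=None)[0]; print(np.degrees(s[:2]),s[2])
cn,_=cv2.findContours(m.astype(np.uint8),cv2.RETR_CCOMP,cv2.CHAIN_APPROX_NONE)
for k in cn:
    if cv2.contourArea(k)>300:
        W=np.array([v.plane(q[0],q[1],129)[:2] for q in k[:,0]],np.float32); print(cv2.contourArea(k),cv2.minAreaRect(W))
for y in (6.89,):
    c,s=np.cos(np.radians(y)),np.sin(np.radians(y)); print('slot pred',np.array([491.1,-31.75])+47.5*np.array([c,s]))
E
```

```text
[-0.00233502  0.0266229 ] 130.28844234916795
38305.0 ((491.39068603515625, -32.019805908203125), (220.85670471191406, 160.55821228027344), 6.977035999298096)
4045.5 ((538.427490234375, -25.961280822753906), (66.96878814697266, 57.2724609375), 7.0312724113464355)
2218.5 ((472.2135314941406, -43.20405197143555), (21.406524658203125, 108.2543716430664), 7.508031845092773)
slot pred [538.256969   -26.05173051]
```

Request:
{"name": "servo_tool", "arguments": {"commands": [[[0,0,-10,0.3,4,0,0.8],[0,0,-20,0.6,8,0,0.8],[0,0,-30,0.9,12,0,0.9],[0,0,-40,1.2,16,-1,1],[0,0,-50,1.5,20,-2,1]]]}}

```text
t: 10.9
tcp_pos: [486.6, 166.9, 317.3]
orientation: [-0.0, 0.93, -0.366, 0.0]
force: [0.6, -0.3, 0.2]
gripper_width: 85.2
```

Request:
{"name": "servo_tool", "arguments": {"commands": [[[0,0,-10,0.3,4,-1,1],[0,0,-20,0.6,8,-2,1],[0,0,-30,0.9,12,-3,1],[0,0,-40,1.2,16,-4,1],[0,0,-45,1.3,18,-5,1]]]}}

```text
t: 11.52
tcp_pos: [498.7, 348.2, 266.7]
orientation: [0.0, 0.721, -0.693, -0.001]
force: [-0.4, -0.5, 0.5]
gripper_width: 85.1
```

Request:
{"name": "servo_tool", "arguments": {"commands": [[[0,0,0,0,0,0,1],[0,0,0,0,0,0,1]]]}}

```text
t: 11.78
tcp_pos: [499.9, 345.0, 267.8]
orientation: [0.0, 0.722, -0.692, 0.0]
force: [0.3, 0.4, -0.6]
gripper_width: 85.2
```

```bash
python3 - <<'E'
from h import *
v,st=grab('wrist','w9'); print(st['t'],st['tcp_pos'],st['orientation'],st['joint_velocities'].round(3),st['force'],st['qpos'].round(2))
E
```

```text
11.775 [499.8506911  345.00457075 267.77305316] [ 1.00153333e-04  7.21954982e-01 -6.91939984e-01  2.30459248e-04] [ 0.015 -0.01   0.001 -0.002 -0.001  0.002 -0.007] [ 0.26328408  0.44443087 -0.61589437] [-0.04  0.4  -0.84  1.45  0.3   1.42 -2.41]
```

View pics/w9.png

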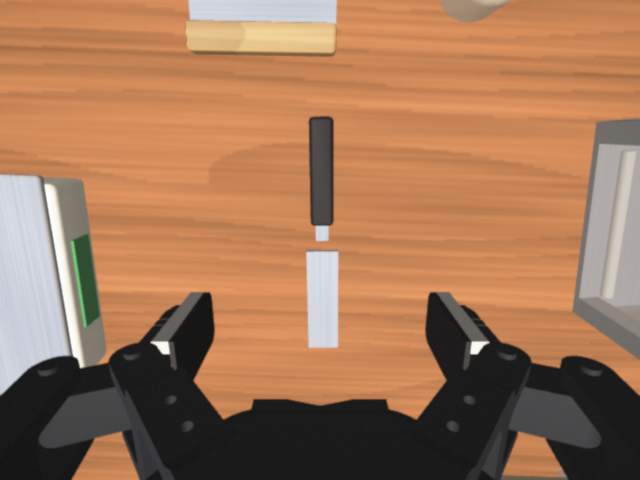

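```bash
python3 - <<'E'
from h import *
v=V('w9.npz'); g=cv2.cvtColor(v.p,cv2.COLOR_RGB2HSV); Z=v.cloud()[...,2]
def f(m,h,n):
    mm=np.zeros((480,640),np.uint8); mm[105:360,295:350]=m[105:360,295:350]
    cn,_=cv2.findContours(mm,cv2.RETR_EXTERNAL,cv2.CHAIN_APPROX_NONE)
    for k in cn:
        if cv2.contourArea(k)>60:
            W=np.array([v.plane(q[0],q[1],h)[:2] for q in k[:,0]],np.float32); print(n,cv2.minAreaRect(W),W.min(0),W.max(0))
f(g[...,2]<90,28,'handle'); f((g[...,1]<70)&(g[...,2]>150),5,'steel')
E
```

```text
handle ((528.5038452148438, 344.88031005859375), (106.92220306396484, 22.2143611907959), 2.9321179389953613) [474.8226  331.21722] [582.1662  357.68634]
steel ((375.57281494140625, 337.0355224609375), (126.45733642578125, 36.87385940551758), 2.556520700454712) [311.78586 315.8595 ] [438.71753 357.90582]
steel ((458.756103515625, 341.2051696777344), (16.349138259887695, 14.650591850280762), 2.3835153579711914) [450.33023 333.5953 ] [467.22406 348.60245]
```

Request:
{"name": "servo_tool", "arguments": {"commands": [[[0,0,0.3,1,-0.05,-4,1],[0,0,0.3,2,-0.05,-9,1],[0,0,0.3,3,-0.05,-14,1],[0,0,0.3,3,-0.05,-18,1],[0,0,0.3,3,-0.05,-20,1]]]}}

```text
t: 12.45
tcp_pos: [529.6, 343.6, 66.0]
orientation: [0.001, 0.723, -0.691, 0.0]
force: [0.1, -0.1, 0.7]
gripper_width: 85.6
```

Request:
{"name": "servo_tool", "arguments": {"commands": [[[0,0,0,0,0,-1.5,1],[0,0,0,0,0,-3,1],[0,0,0,0,0,-4,1],[0,0,0,0,0,-4,1]]]}}

```text
t: 12.95
tcp_pos: [529.3, 345.2, 27.3]
orientation: [0.0, 0.723, -0.69, -0.0]
force: [-0.1, -0.1, -0.5]
gripper_width: 85.5
```

```bash
python3 - <<'E'
from h import *
v,st=grab('wrist','w10'); print(st['t'],st['tcp_pos'],st['orientation'],st['joint_velocities'].round(3),st['force'],st['qpos'].round(2))
E
```

```text
12.95 [529.34184881 345.20667938  27.33262089] [ 3.02971608e-04  7.23480718e-01 -6.90344522e-01 -1.19505834e-06] [ 0.002 -0.014 -0.011 -0.012 -0.007  0.011  0.003] [-0.09897241 -0.06654125 -0.50226047] [-0.12  0.67 -0.71  1.62  0.49  1.04 -2.5 ]
```

View pics/w10.png

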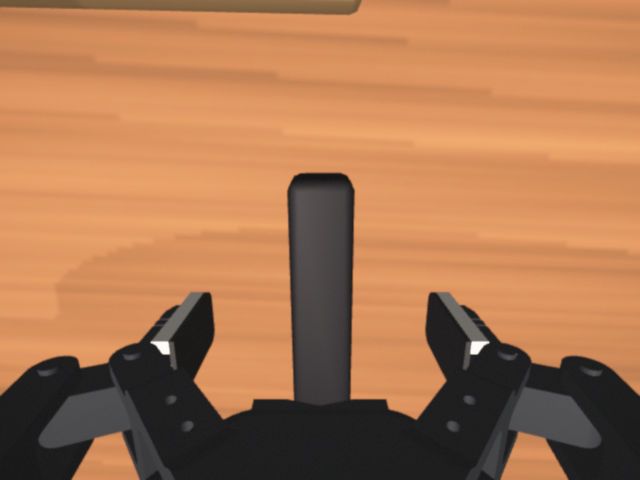

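The handle is centred between the fingers (column 321). I'll lower 3.5 mm and grip.

Request:
{"name": "servo_tool", "arguments": {"commands": [[[0,0,0,0,0,-0.35,0.6],[0,0,0,0,0,-0.35,0.2],[0,0,0,0,0,-0.35,0],[0,0,0,0,0,-0.35,0],[0,0,0,0,0,-0.35,0]]], "squeeze": 100}}

```text
t: 13.62
tcp_pos: [529.7, 345.6, 24.7]
orientation: [-0.0, 0.723, -0.69, 0.0]
force: [-0.7, -0.8, 5.7]
gripper_width: 22.3
```

Request:
{"name": "servo_tool", "arguments": {"commands": [[[0,0,0,0,0,0,0],[0,0,0,0,0,0,0]]]}}

```text
t: 13.88
tcp_pos: [529.7, 345.6, 24.7]
orientation: [-0.0, 0.723, -0.69, 0.0]
force: [-1.1, -0.7, 5.3]
gripper_width: 22.1
```

```bash
cat > plan.py <<'E'
from h import *
from scipy.spatial.transform import Rotation as Ro
PHI=np.radians(6.9); C=np.array([491.2,-31.8])
def tgt(el=40,rootx=38,rootz=113,D=0,tcps=77,tcpz=22.2,lat=0):
    e=np.radians(el)
    sx=np.array([np.cos(e),0,np.sin(e)]); sz=np.array([-np.sin(e),0,np.cos(e)])
    B=np.array([[np.cos(PHI),-np.sin(PHI),0],[np.sin(PHI),np.cos(PHI),0],[0,0,1]])
    p=np.array([rootx,lat,rootz])+sx*(tcps+D)+sz*tcpz
    pw=B@p+np.r_[C,0]
    sx,sz=B@sx,B@sz; ty=-sx; tz=-sz; tx=np.cross(ty,tz)
    return pw,np.c_[tx,ty,tz]
def delta(st,**k):
    q=st['orientation']; T=Ro.from_quat(np.array(q)[[1,2,3,0]]); pw,M=tgt(**k)
    rv=(Ro.from_matrix(M)*T.inv()).as_rotvec(degrees=True)
    print('t',round(st['t'],2),'pos',st['tcp_pos'].round(1),'target',pw.round(1),'turn',rv.round(2),'shift cm',((pw-st['tcp_pos'])/10).round(2),'q',st['qpos'].round(2),'F',st['force'].round(1),'w',round(st['gripper_width'],1))
E
python3 - <<'E'
from plan import *; from station import bot
s=bot.state(); delta(s,D=205); delta(s,D=0)
E
```

```text
t 13.88 pos [529.7 345.6  24.7] target [729.2  -3.  311.3] turn [  3.32 -39.83   4.04] shift cm [ 19.95 -34.86  28.66] q [-0.12  0.67 -0.71  1.62  0.49  1.03 -2.5 ] F [-1.1 -0.7  5.3] w 22.1
t 13.88 pos [529.7 345.6  24.7] target [573.3 -21.9 179.5] turn [  3.32 -39.83   4.04] shift cm [  4.36 -36.75  15.48] q [-0.12  0.67 -0.71  1.62  0.49  1.03 -2.5 ] F [-1.1 -0.7  5.3] w 22.1
```

Request:
{"name": "servo_tool", "arguments": {"commands": [[[0,0,0,0,0,3,0],[0,0,0,0,0,8,0],[0,0,0,0,0,14,0],[0,0,0,0,0,20,0],[0,0,0,0,0,25,0]]]}}

```text
t: 14.5
tcp_pos: [529.4, 345.2, 276.3]
orientation: [-0.0, 0.723, -0.69, 0.0]
force: [0.6, 0.1, -1.5]
gripper_width: 22.1
```

```bash
python3 - <<'E'
from plan import *; from station import bot
s=bot.state(); delta(s,D=205)
v,st=grab('scene','s11')
E
```

```text
t 14.5 pos [529.4 345.2 276.3] target [729.2  -3.  311.3] turn [  3.33 -39.83   4.05] shift cm [ 19.98 -34.82   3.5 ] q [-0.06  0.45 -0.81  1.37  0.32  1.46 -2.39] F [ 0.6  0.1 -1.5] w 22.1
```

View pics/s11.png

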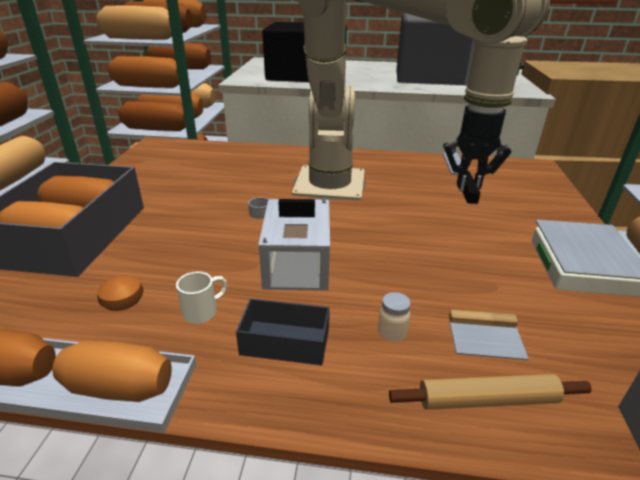

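Request:
{"name": "servo_tool", "arguments": {"commands": [[[0.8,-9.8,1,3,-1,2,0],[1.6,-19.5,2,7,-3,4,0],[2.5,-29.2,3,11,-6,6,0],[3.3,-38.5,3.9,15,-9,8,0],[3.3,-39.8,4,19,-12,8.5,0]]]}}

```text
t: 15.18
tcp_pos: [718.8, 224.8, 359.3]
orientation: [-0.256, 0.704, -0.622, 0.228]
force: [-0.0, -0.5, -1.9]
gripper_width: 21.9
```

```bash
python3 - <<'E'
from plan import *; from station import bot
s=bot.state(); delta(s,D=205)
E
```

```text
t 15.18 pos [718.8 224.8 359.3] target [729.2  -3.  311.3] turn [ 0.15  0.11 -0.05] shift cm [  1.04 -22.78  -4.81] q [ 0.18  0.22 -0.73  1.58  0.55  0.79 -2.21] F [-0.  -0.5 -1.9] w 21.9
```

Request:
{"name": "servo_tool", "arguments": {"commands": [[[0,0,0,0.3,-4,0,0],[0,0,0,0.6,-9,0,0],[0,0,0,1,-14,0,0],[0,0,0,1,-19,0,0],[0,0,0,1,-22.8,0,0]]]}}

```text
t: 15.8
tcp_pos: [729.0, -5.8, 358.0]
orientation: [-0.254, 0.703, -0.625, 0.227]
force: [0.4, 0.0, -1.1]
gripper_width: 22.0
```

Request:
{"name": "servo_tool", "arguments": {"commands": [[[0,0,0,0,0,-1,0],[0,0,0,0,0,-1,0]]]}}

```text
t: 16.05
tcp_pos: [728.8, -2.1, 347.2]
orientation: [-0.255, 0.704, -0.624, 0.225]
force: [0.5, 0.6, -0.9]
gripper_width: 22.1
```

```bash
python3 - <<'E'
from plan import *; from station import bot
v,st=grab('scene','s12'); v,st=grab('top','t12'); v,st=grab('wrist','w12')
delta(st,D=205)
E
```

```text
t 16.15 pos [ 7.293e+02 -7.000e-01  3.489e+02] target [729.2  -3.  311.3] turn [ 0.01 -0.1  -0.07] shift cm [-0.01 -0.23 -3.76] q [ 0.62  0.16 -0.72  1.66  0.1   0.67 -1.56] F [ 0.4 -0.3 -1. ] w 22.3
```

View pics/s12.png

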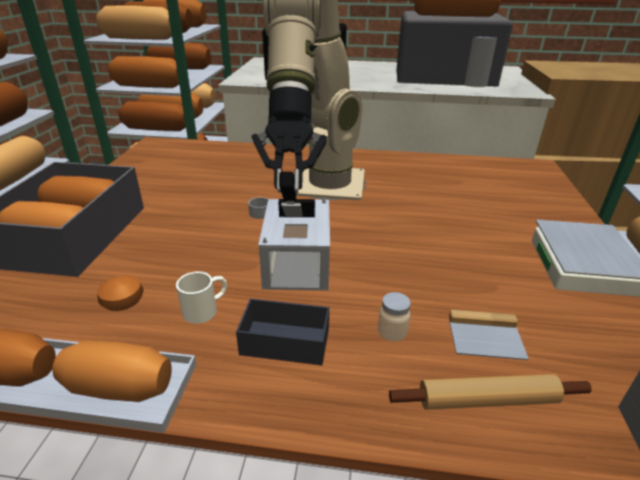

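View pics/t12.png

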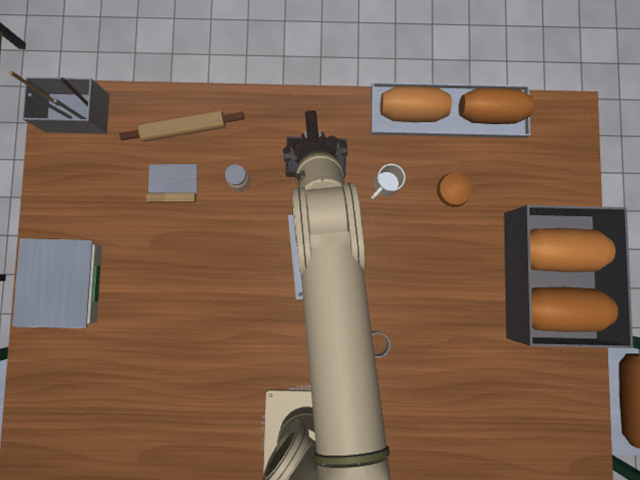

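View pics/w12.png

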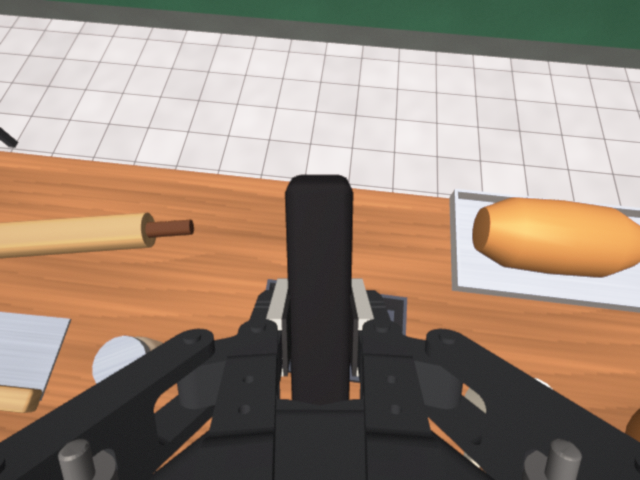

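```bash
cat > chk.py <<'E'
from plan import *
import sys
def pts(st):
    T=Ro.from_quat(np.array(st['orientation'])[[1,2,3,0]]).as_matrix(); p=st['tcp_pos']
    f=lambda s,y,z: p-T[:,1]*(s-82)-T[:,2]*(z-24.7)+T[:,0]*(-y)
    return {'tip':f(-135,0,2.5),'tipL':f(-135,18,2.5),'tipR':f(-135,-18,2.5),'root':f(5,0,2.5),'rootL':f(5,18,2.5),'rootR':f(5,-18,2.5),'hend':f(135,0,28)}
E
python3 - <<'E'
from chk import *; from station import bot
st=bot.state(); v=V('s12.npz'); im=v.p[:,:,::-1].copy(); P=pts(st)
z=6; x0,y0,w,h=240,120,120,95
a=cv2.resize(im[y0:y0+h,x0:x0+w],None,fx=z,fy=z,interpolation=cv2.INTER_CUBIC)
for k,X in P.items():
    u=v.proj(X); print(k,X.round(1),u.round(1)); cv2.circle(a,(int((u[0]-x0+.5)*z),int((u[1]-y0+.5)*z)),3,(0,0,255),-1)
cv2.imwrite('pics/s12z.png',a)
E
```

```text
tip [578.4 -19.2 193. ] [294.9 214.9]
tipL [576.2  -1.4 193. ] [303. 215.]
tipR [580.6 -37.1 193. ] [286.7 214.7]
root [685.   -6.2 282.8] [291.1 201.6]
rootL [682.8  11.7 282.8] [300.6 201.8]
rootR [687.1 -24.  282.8] [281.6 201.5]
hend [767.7   4.  385.8] [286.7 169.2]
```

View pics/s12z.png

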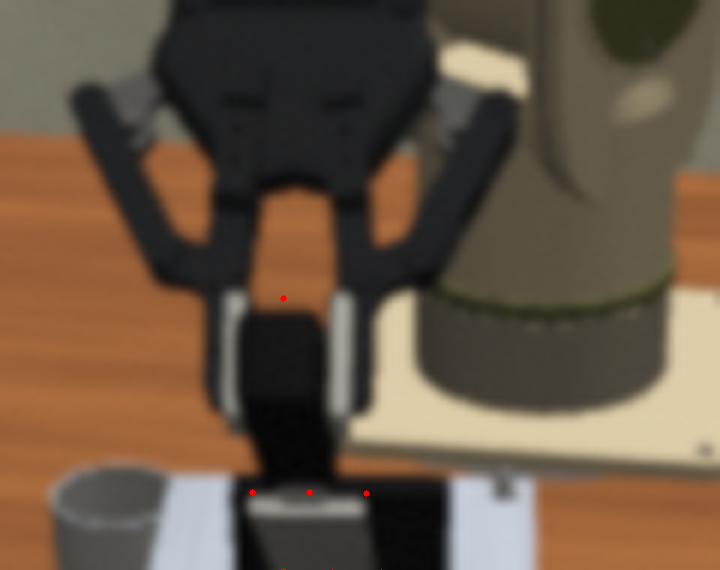

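```bash
python3 - <<'E'
from chk import *; from station import bot
st=bot.state(); v=V('s12.npz'); im=v.p[:,:,::-1].copy(); P=pts(st)
B=lambda x,y,z:np.array([C[0]+np.cos(PHI)*x-np.sin(PHI)*y,C[1]+np.sin(PHI)*x+np.cos(PHI)*y,z])
for a,x in [('pn',(-97,67,141)),('pf',(97,-67,141)),('s1',(80,28,129)),('s2',(80,-28,129)),('c1',(110,80,129)),('c2',(110,-80,129))]: P[a]=B(*x)
z=6; x0,y0,w,h=245,160,110,95
a=cv2.resize(im[y0:y0+h,x0:x0+w],None,fx=z,fy=z,interpolation=cv2.INTER_CUBIC)
for k,X in P.items():
    u=v.proj(X); cv2.circle(a,(int((u[0]-x0+.5)*z),int((u[1]-y0+.5)*z)),3,(0,0,255),-1)
cv2.imwrite('pics/s12y.png',a)
E
```

```text
(no output)
```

View pics/s12y.png

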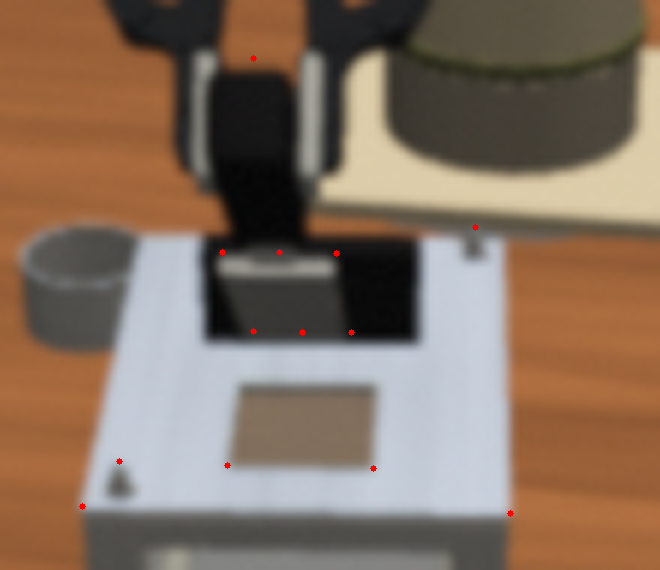

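The blade hangs at the planned slant. In the scene view its tip, near (299,216), is about 3 mm to the −y side, which is well within the ±10 mm slot clearance. I'll move down onto the insertion line.

Request:
{"name": "servo_tool", "arguments": {"commands": [[[0,0,0,0,-0.1,-2,0],[0,0,0,0,-0.1,-3.8,0],[0,0,0,-1.5,-0.3,-5.1,0],[0,0,0,-3.0,-0.5,-6.3,0],[0,0,0,-3.0,-0.5,-6.3,0]]]}}

```text
t: 16.82
tcp_pos: [698.5, -7.4, 284.8]
orientation: [-0.255, 0.703, -0.624, 0.226]
force: [0.6, -0.0, -1.0]
gripper_width: 22.2
```

```bash
cat > sc.py <<'E'
from chk import *
import sys
n=sys.argv[1]
v,st=grab('scene',n); im=v.p[:,:,::-1].copy(); P=pts(st); delta(st,D=float(sys.argv[2])); print({k:x.round(1).tolist() for k,x in P.items()})
z=6; x0,y0,w,h=245,165,110,95
a=cv2.resize(im[y0:y0+h,x0:x0+w],None,fx=z,fy=z,interpolation=cv2.INTER_CUBIC)
cv2.imwrite(f'pics/{n}z.png',a)
E
python3 sc.py s13 165
```

```text
t 16.82 pos [698.5  -7.4 284.8] target [698.8  -6.7 285.6] turn [ 0.05 -0.19  0.04] shift cm [0.03 0.07 0.08] q [ 0.66  0.13 -0.73  1.82  0.06  0.53 -1.53] F [ 0.6 -0.  -1. ] w 22.2
{'tip': [547.1, -25.7, 128.8], 'tipL': [545.0, -7.8, 128.8], 'tipR': [549.3, -43.5, 128.8], 'root': [653.9, -12.8, 218.4], 'rootL': [651.8, 5.1, 218.4], 'rootR': [656.1, -30.7, 218.4], 'hend': [736.8, -2.8, 321.2]}
```

View pics/s13z.png

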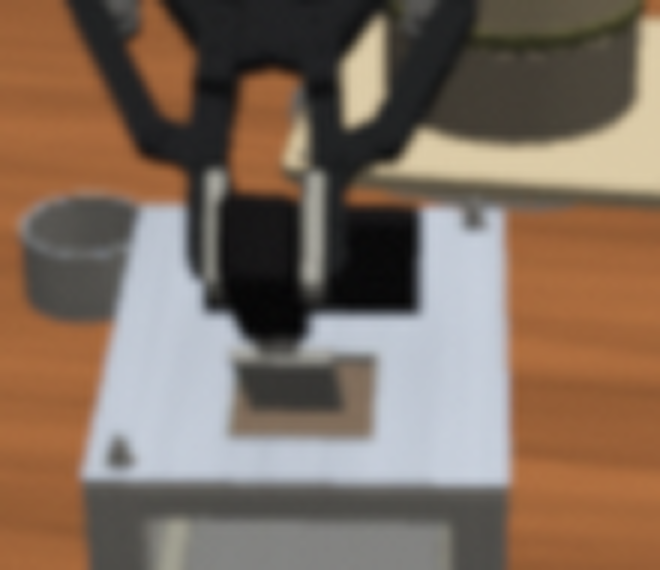

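Request:
{"name": "servo_tool", "arguments": {"commands": [[[0,0,0,0,0.3,0.05,0],[0,0,0,-1.5,0.1,-1.2,0],[0,0,0,-3.0,-0.1,-2.5,0],[0,0,0,-4.6,-0.25,-3.8,0],[0,0,0,-4.6,-0.25,-3.8,0]]]}}

```text
t: 17.5
tcp_pos: [653.1, -10.0, 247.7]
orientation: [-0.255, 0.703, -0.624, 0.226]
force: [-0.0, 0.6, -0.8]
gripper_width: 22.3
```

```bash
python3 sc.py s14 100
```

```text
t 17.5 pos [653.1 -10.  247.7] target [649.4 -12.7 243.8] turn [ 0.04 -0.13  0.05] shift cm [-0.37 -0.27 -0.39] q [ 0.72  0.05 -0.75  1.97 -0.07  0.44 -1.42] F [-0.   0.6 -0.8] w 22.3
{'tip': [501.8, -28.2, 91.6], 'tipL': [499.7, -10.3, 91.5], 'tipR': [504.0, -46.1, 91.6], 'root': [608.5, -15.3, 181.3], 'rootL': [606.4, 2.5, 181.3], 'rootR': [610.7, -33.2, 181.3], 'hend': [691.3, -5.4, 284.2]}
```

View pics/s14z.png

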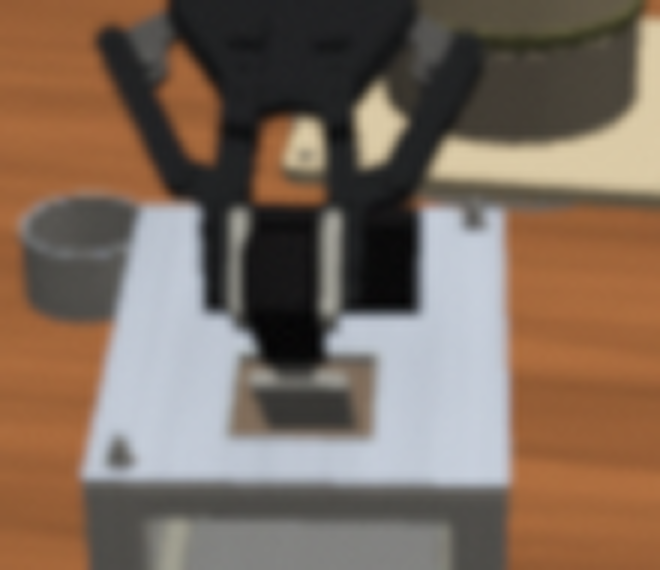

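Request:
{"name": "servo_tool", "arguments": {"commands": [[[0,0,0,-1.2,-0.1,-1.0,0],[0,0,0,-2.4,-0.2,-2.0,0],[0,0,0,-3.6,-0.35,-3.0,0],[0,0,0,-4.8,-0.5,-4.0,0],[0,0,0,-4.8,-0.5,-4.0,0]]]}}

```text
t: 18.18
tcp_pos: [605.9, -15.0, 208.6]
orientation: [-0.255, 0.703, -0.624, 0.227]
force: [0.1, -0.4, -1.2]
gripper_width: 21.9
```

```bash
python3 sc.py s15 0
```

```text
t 18.18 pos [605.9 -15.  208.6] target [573.3 -21.9 179.5] turn [ 0.03 -0.06  0.04] shift cm [-3.26 -0.69 -2.91] q [ 0.76 -0.02 -0.75  2.12 -0.27  0.35 -1.23] F [ 0.1 -0.4 -1.2] w 21.9
{'tip': [454.9, -33.2, 52.2], 'tipL': [452.7, -15.3, 52.2], 'tipR': [457.0, -51.0, 52.2], 'root': [561.4, -20.3, 142.1], 'rootL': [559.3, -2.4, 142.1], 'rootR': [563.6, -38.2, 142.1], 'hend': [644.1, -10.3, 245.1]}
```

View pics/s15z.png

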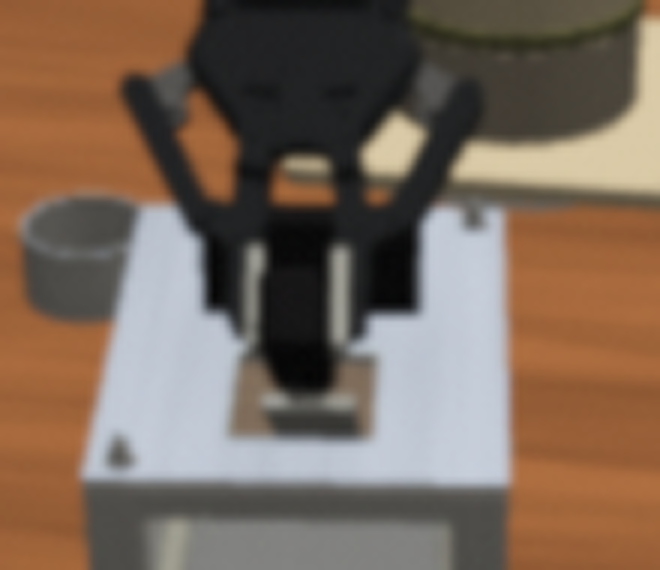

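Request:
{"name": "servo_tool", "arguments": {"commands": [[[0,0,0,-1.1,-0.2,-1.0,0],[0,0,0,-2.2,-0.35,-2.0,0],[0,0,0,-3.3,-0.55,-2.9,0],[0,0,0,-3.3,-0.55,-2.9,0]]]}}

```text
t: 18.73
tcp_pos: [573.0, -20.5, 179.6]
orientation: [-0.255, 0.703, -0.624, 0.227]
force: [0.3, -0.4, -1.0]
gripper_width: 22.1
```

```bash
python3 sc.py s16 0; python3 - <<'E'
from h import *
grab('wrist','w16'); grab('top','t16')
v=V('s16.npz'); cv2.imwrite('pics/s16w.png',cv2.resize(v.p[170:300,240:350,::-1],None,fx=4.5,fy=4.5,interpolation=cv2.INTER_CUBIC))
E
```

```text
t 18.73 pos [573.  -20.5 179.6] target [573.3 -21.9 179.5] turn [ 0.02 -0.05  0.05] shift cm [ 0.03 -0.14 -0.01] q [ 0.75 -0.06 -0.72  2.22 -0.45  0.3  -1.05] F [ 0.3 -0.4 -1. ] w 22.1
{'tip': [422.0, -38.7, 23.3], 'tipL': [419.9, -20.8, 23.3], 'tipR': [424.2, -56.5, 23.3], 'root': [528.6, -25.9, 113.2], 'rootL': [526.4, -8.0, 113.2], 'rootR': [530.7, -43.7, 113.2], 'hend': [611.3, -15.9, 216.2]}
```

View pics/s16w.png

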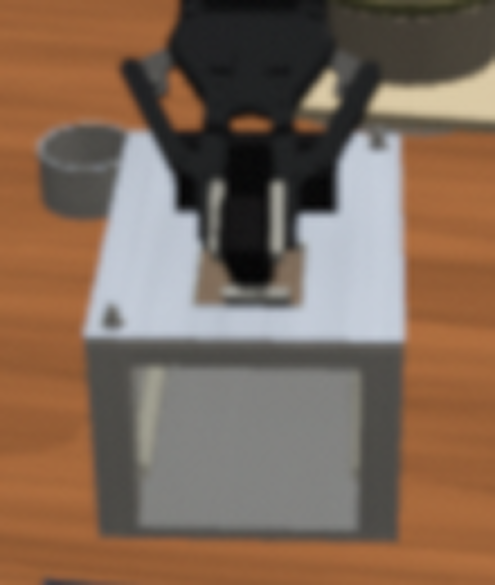

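View pics/s16.png

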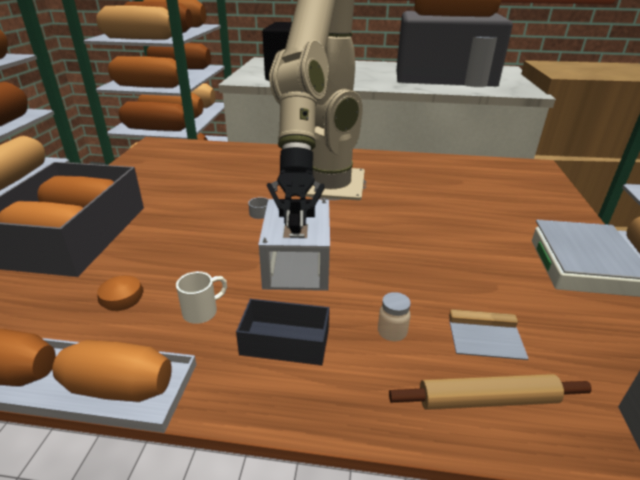

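View pics/t16.png

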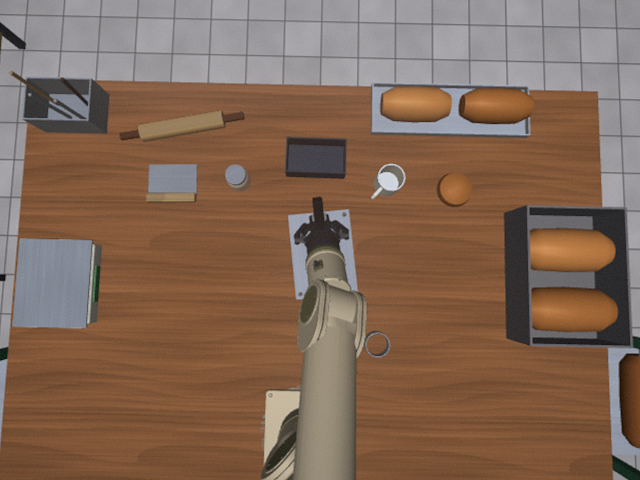

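```bash
python3 - <<'E'
from chk import *; from station import bot
st=bot.state(); print(st['t'],st['force'],st['wrist_torque'])
v=V('s16.npz'); T=Ro.from_quat(np.array(st['orientation'])[[1,2,3,0]]).as_matrix(); p=st['tcp_pos']
f=lambda s,y,z: p-T[:,1]*(s-82)-T[:,2]*(z-24.7)-T[:,0]*y
for s in (-5,0,5,10,15,20): print(s,[ (f(s,0,z)[2].round(1),v.proj(f(s,0,z)).round(1).tolist()) for z in (0,5)])
B=lambda x,y,z:np.array([C[0]+np.cos(PHI)*x-np.sin(PHI)*y,C[1]+np.sin(PHI)*x+np.cos(PHI)*y,z])
for x in (15,80): print('slot edge',x,v.proj(B(x,28,129)),v.proj(B(x,-28,129)))
z=14;x0,y0,w,h=275,218,48,34
a=cv2.resize(v.p[y0:y0+h,x0:x0+w,::-1],None,fx=z,fy=z,interpolation=cv2.INTER_CUBIC); cv2.imwrite('pics/s16q.png',a)
E
```

```text
18.875 [-0.2278661  -0.14566647 -1.37840243] [-0.06541155  0.79962945 -0.03605791]
-5 [(np.float64(105.5), [296.4, 235.0]), (np.float64(109.4), [296.5, 232.9])]
0 [(np.float64(108.7), [296.3, 234.7]), (np.float64(112.6), [296.4, 232.6])]
5 [(np.float64(112.0), [296.2, 234.4]), (np.float64(115.8), [296.3, 232.3])]
10 [(np.float64(115.2), [296.1, 234.1]), (np.float64(119.0), [296.2, 232.1])]
15 [(np.float64(118.4), [296.0, 233.8]), (np.float64(122.2), [296.1, 231.8])]
20 [(np.float64(121.6), [295.9, 233.5]), (np.float64(125.4), [296.0, 231.5])]
slot edge 15 [307.64490834 223.06343953] [284.51136765 222.70770509]
slot edge 80 [306.80662723 237.5380637 ] [282.44044947 237.15330198]
```

View pics/s16q.png

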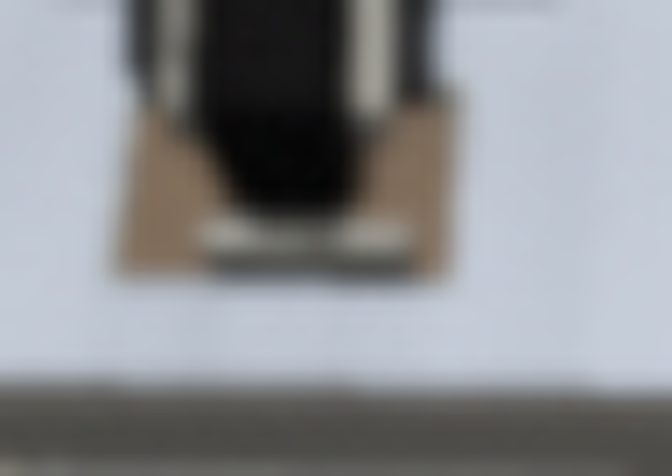

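```bash
python3 - <<'E'
from chk import *; from station import bot
st=bot.state(); v=V('w16.npz'); T=Ro.from_quat(np.array(st['orientation'])[[1,2,3,0]]).as_matrix(); p=st['tcp_pos']
g=cv2.cvtColor(v.p,cv2.COLOR_RGB2GRAY)
print([int(x) for x in g[160:200:2,320]])
for r in range(168,190,4):
    c=T.T@(v.C-p); d=T.T@v.ray(320,r)
    X=c+d*((-3.3)-c[2])/d[2]; print(r,'handle-top s =',82-X[1])
X=v.cloud(); L=(X[168:260:8,320]-p)@T; print(L.round(1).tolist())
E
```

```text
[105, 104, 104, 100, 66, 54, 55, 44, 33, 34, 34, 38, 42, 44, 45, 45, 45, 44, 44, 45]
168 handle-top s = 140.44523180755579
172 handle-top s = 139.11971629029406
176 handle-top s = 137.78605781530322
180 handle-top s = 136.44418111519548
184 handle-top s = 135.0940099920959
188 handle-top s = 133.73546730321883
[[0.4, -39.6, 183.2], [0.2, -53.8, 12.8], [0.2, -53.1, -3.0], [0.2, -50.5, -4.2], [0.2, -47.8, -4.3], [0.2, -45.1, -4.5], [0.2, -42.1, -3.9], [0.2, -39.3, -3.9], [0.2, -36.5, -4.4], [0.2, -33.7, -4.6], [0.2, -30.8, -4.7], [0.2, -27.9, -5.1]]
```

View pics/w16.png

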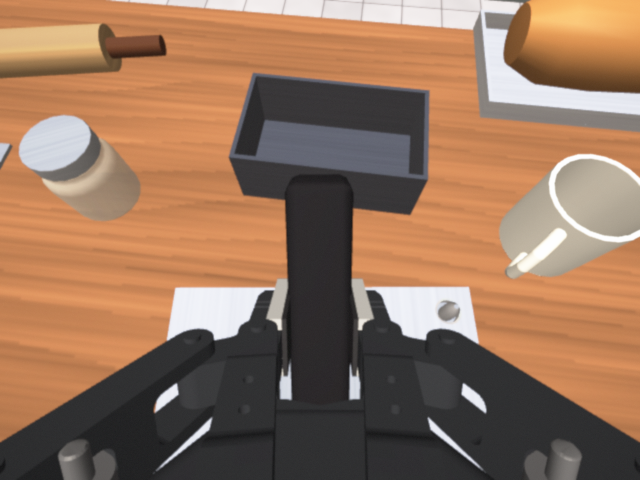

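Measurements put the blade root 7–10 mm under the cover with no contact force. I'll feed it 5 mm deeper for margin, then run the last check.

Request:
{"name": "servo_tool", "arguments": {"commands": [[[0,0,0,-0.2,0,-0.15,0],[0,0,0,-0.4,0,-0.3,0],[0,0,0,-0.4,0,-0.3,0],[0,0,0,-0.4,0,-0.3,0]]]}}

```text
t: 19.38
tcp_pos: [568.5, -20.7, 176.2]
orientation: [-0.255, 0.703, -0.624, 0.227]
force: [-0.0, -0.7, -1.3]
gripper_width: 22.2
```

```bash
python3 sc.py s17 0
```

```text
t 19.38 pos [568.5 -20.7 176.2] target [573.3 -21.9 179.5] turn [ 0.03 -0.06  0.07] shift cm [ 0.48 -0.11  0.33] q [ 0.75 -0.07 -0.72  2.24 -0.47  0.29 -1.02] F [-0.  -0.7 -1.3] w 22.2
{'tip': [417.5, -38.9, 19.9], 'tipL': [415.3, -21.0, 19.9], 'tipR': [419.6, -56.8, 19.9], 'root': [524.1, -26.1, 109.8], 'rootL': [521.9, -8.2, 109.8], 'rootR': [526.2, -44.0, 109.8], 'hend': [606.8, -16.1, 212.8]}
```

View pics/s17z.png

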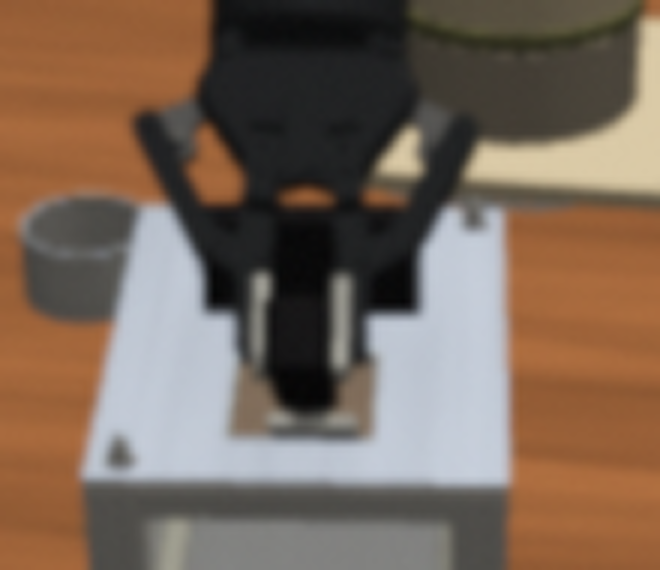

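The blade root is under the cover with clear margins, and the force reading is only the spatula's own weight. I'm handing in.

```bash
python3 - <<'E'
from station import bot
s=bot.state(); print(s['joint_velocities'].round(3),s['force'])
print(bot.close_job())
E
```

```text
[-0.     0.    -0.001 -0.    -0.001 -0.001  0.001] [-0.87946264  0.80733964 -1.44788683]
the job is handed in; nothing more can be done
None
```

The job is handed in at about 19.4 s of the 72 s allowed. The cover is on the box, and the gripper is still holding the spatula with its blade inside.

- **Cover:** it sits over both pins with its slot at the end away from the robot. After I let go, the wrist view showed both pins through their holes. The plate was level to 0.03° and its centre and turn matched the box to within about 0.3 mm and 0.1°. Its top read 130.3 mm against a nominal 129; the same camera reads the rim about 1.2 mm high as well, so I took it as flush.
- **Spatula:** it is held by the handle at 50° from upright. I worked out the blade positions below from the arm's pose and the grip:

| Point | Height (mm) | Reference |
|---|---|---|
| Blade root | about 110 | cover underside at 123 |
| Blade tip | about 20 | floor at 8 |

- **Contact:** force changes during and after insertion stayed at noise level, roughly the spatula's own weight.

**Checks that disagreed or were weak:**
- **Scene camera:** it showed the blade 2–3 mm to one side of the predicted line, and its projections were about 1 px off. It looks almost along the spatula, so it says little about how deep the blade is. The depth relies on where the handle's end appears in the wrist view, which agreed to within 1–2 mm.
- **Tilt:** the wrist camera's depth hinted that the spatula may be tilted up to about 2.5° in the grip, which would raise the root by about 3 mm. It would still be well under the cover.
- **Bystanders:** in the last overhead picture all of them appear where they started. I judged that by eye and did not measure it.

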